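# Lock the injector pens away for the night

### The arm

A 6-joint arm with a two-finger parallel gripper is mounted at the origin on the work surface. World frame = base frame: x ahead of the robot, y to its left, z up, the work surface at z = 0. Lengths are in mm, angles in rad, forces in N, time in s.
With the tool pointing down it reaches from about 350 to 775 mm from the base axis. Payload 7.3 kg.
Tool frame: the origin (TCP) lies on the centre line of the jaws, within the pads' length; the fingertips stand 17 mm ahead of it and the grasp point (between the pads) lies 2 mm behind it; z points along the fingers, y is the line along which they close (so a half turn about z gives the same grasp; the last joint's range is limited). The gripper opens to 92 mm and grips with 3 to 60 N. Pads are 19 mm wide; open, the fingers measure 130 mm over their backs; the gripper's body (75 mm by 190 mm) begins 47 mm behind the grasp point.
Start: joints at [-1.441, 0.342, 1.524, -0, 1.275, -0.146], TCP at [142.988, -505.171, 243.741] pointing down, gripper open.
Joint ranges: [-2.53, 2.53], [-0.77, 2.02], [0.04, 2.7], [-1, 4.14], [0.28, 2.66], [-3.11, 3.11]. Speed limits (rad/s): [2.57, 2.57, 3.14, 3.14, 3.14, 3.14].

### API

Orientations are given as [roll, pitch, yaw] about the fixed x, y, z axes, in that order (R = Rz(yaw) Ry(pitch) Rx(roll)).
In Python, from plant import bot gives the robot as it stands. The module is installed in compiled form; this text tells all that it offers.
- The arm moves only by the shell command python3 -m pendant 'ROWS'. ROWS is JSON, a list of rows, each a list of 3 entries, a list of its own where there are three numbers: the shift along the world's x, y, z as a fraction of full scale, then the turn, a rotation vector about the world's x, y, z as a fraction of full scale, then the opening, from -1 (shut) to 1 (fully open), so that 0 is half open. In form: [[[tx, ty, tz], [rx, ry, rz], claw], ...]. A call has exactly 10 rows; each row shifts and turns the commanded pose from where the row before left it; what a row does not reach is not made up. Full scale, the value 1, is 30 mm for a shift and 0.12 rad for a turn. A row lasts 1/12 s, in which the tool goes at most 41.7 mm and 7.16 degrees, less where a joint would pass 70% of its speed; a pose out of reach is approached as far as the arm can. A call with a number of a shift or a turn outside -1 to 1 is refused whole. A call with a gripper value outside its range is refused whole. The fingers move at their own pace and stop on an object; the grip force is fixed at half the most. Time passes only in rows, so rows that do not move let the fingers close, or fill a call up. It gives the time, the measured TCP pose, the force, the opening and the grip force at its end, in the units of the state.
- bot.get_obs(): the state, without advancing time (a new reading comes with each control period).
- bot.capture(name): name is "scene" or "top" or "wrist"; returns the picture (384x512x3 uint8, blue, green, red); there is no depth.
- bot.camera_params(name): a dict with "fovy" (degrees; the focal length in pixels is half the picture's height over the tangent of half this angle, whatever the lens; pixels are square), "cx", "cy" (the principal point, pixels), "camera_from_world" (4x4, takes a point from world to camera coordinates). Camera axes: x right, y down, z forward; pixel columns grow to the right and rows downward; lengths in mm; the calibration is good to about 2 mm. A picture is of the moment at which its call begins: read the wrist's pose just before it. camera_params takes no time and is no camera call; for the wrist camera it gives the pose at the moment of the call.
- bot.close_job(): hands the job in; it is judged then, once.
The state is a dict: "time": time; "joint_positions": joint angles; "dq": joint speeds; "tau": joint torques, N m; "tool_pos": TCP position; "tcp_rot": TCP orientation; "contact_force": force on the tool from outside, world axes, zero at the start; "moment": the same for the moment, N m; "grip_width": finger opening in mm; "finger_force": force on a finger pad.
Only numpy, scipy, OpenCV 4.12 (cv2) and the standard library are available. Lean on these libraries where they do the work, as an engineer would, in place of code of your own. Each camera call takes 0.05 s, during which the arm holds its last target. There are 200 camera calls.

### The job

Put the injector pens lying on the nightstand away in the white medicine box: draw its bolt, open the lid wide, and lay every pen lengthwise in a groove of its own, letting each one settle into the groove before you let go of it (do not drop it in). Then shut the lid and slide the bolt fully home in its keeper. Leave the pill organizer, tumbler, pill crusher and tin where they are.

Things in the scene. Friction and masses are not known exactly. Their poses are not given: they have to be found in the camera images.
- pen1_center (a point): injector pen with an orange cap and dial and a white barrel: a cylinder 17 mm in diameter, 150 mm long, about 40 g, lying on its side; the last 6 mm at either end are six-sided (17 mm across flats) so that it hardly rolls; the point is its centre (on the axis, half-way along), its x axis runs along the pen towards the dial end. None if this pen is absent today
- pen2_center (a point): injector pen with a blue cap and dial and a white barrel: a cylinder 17 mm in diameter, 150 mm long, about 40 g, lying on its side; the last 6 mm at either end are six-sided (17 mm across flats) so that it hardly rolls; the point is its centre (on the axis, half-way along), its x axis runs along the pen towards the dial end. None if this pen is absent today
- pen3_center (a point): injector pen with a green cap and dial and a white barrel: a cylinder 17 mm in diameter, 150 mm long, about 40 g, lying on its side; the last 6 mm at either end are six-sided (17 mm across flats) so that it hardly rolls; the point is its centre (on the axis, half-way along), its x axis runs along the pen towards the dial end. None if this pen is absent today
- pen4_center (a point): injector pen with a red cap and dial and a white barrel: a cylinder 17 mm in diameter, 150 mm long, about 40 g, lying on its side; the last 6 mm at either end are six-sided (17 mm across flats) so that it hardly rolls; the point is its centre (on the axis, half-way along), its x axis runs along the pen towards the dial end. None if this pen is absent today
- cradle1 (a point): groove 1 of 4 in the medicine box: centre of the axis of a pen lying settled in it; x along the groove (away from the robot, to the hinge), y across to the next groove 46 mm on, z up. V-groove with 60 degree flanks, mouth 22 mm wide, its rim 2 mm above this point
- cradle2 (a point): groove 2 of 4 in the medicine box: centre of the axis of a pen lying settled in it; x along the groove (away from the robot, to the hinge), y across to the next groove 46 mm on, z up. V-groove with 60 degree flanks, mouth 22 mm wide, its rim 2 mm above this point
- cradle3 (a point): groove 3 of 4 in the medicine box: centre of the axis of a pen lying settled in it; x along the groove (away from the robot, to the hinge), y across to the next groove 46 mm on, z up. V-groove with 60 degree flanks, mouth 22 mm wide, its rim 2 mm above this point
- cradle4 (a point): groove 4 of 4 in the medicine box: centre of the axis of a pen lying settled in it; x along the groove (away from the robot, to the hinge), y across to the next groove 46 mm on, z up. V-groove with 60 degree flanks, mouth 22 mm wide, its rim 2 mm above this point
- insert (a point): centre of the four grooves, at a settled pen's axis, 30 mm above the nightstand; axes as the grooves. The grooves are cut in two pale blue saddle walls 24 mm thick, centred 44 mm to either side of here along x; between them an open finger bay 64 mm long reaches down to the box floor, 26 mm below. Box walls rise 18 mm above here, inner faces 88 mm off along x, 106 mm along y
- lid (a joint): hinge of the white lid (184 x 219 x 6 mm), in rad: 0 shut, grows as it opens, stops at 1.9; a stiff friction hinge (0.4 N m) that stays where it is left. Lifting the lid takes about 4 N at the handle
- lid_handle (a point): centre of the black barrel pull on the lid: a bar 14 mm in diameter, 26 mm long along its y (parallel to the hinge), 28 mm above the lid's top face on a 9 mm stem, 14 mm from the lid's front edge (towards the robot). It swings with the lid and has its frame: x along the lid to the hinge, y along the hinge, z out of the lid's top face
- lid_hinge (a point): middle of the hinge line, at the box's far edge, 48 mm above the nightstand (underside of the lid); frame as for the handle, which lies at x -170, z +34 mm from here
- bolt (a joint): barrel bolt on the lid's top, in m: 0 shot home in the steel keeper on the box's fixed side deck (the robot's right), 0.036 fully drawn (knob moved along the lid's +y); the 9 mm rod is clear of the keeper above 0.019. 1.5 N of friction, stays where left. In the keeper it holds the lid down; if it sticks out while the lid is up, the lid cannot shut
- bolt_knob (a point): centre of the bolt's brass knob: upright head 14 mm in diameter, 16 mm tall, on a thin post, 30 mm above the lid's top face. The rod below it runs along the lid's y, its top 13.5 mm above the lid; two rod guides (18 mm wide, 18 mm high) stand 44 mm either side of mid-travel. The pull is 65 mm nearer the robot and 75 mm to the left of it. Frame as for the handle
- organizer: white AM-PM pill organizer, 60 x 190 x 26 mm, origin under its centre; leave it alone
- tumbler: glass tumbler, 70 mm across, 100 mm tall, origin under its centre; leave it alone
- crusher: red pill crusher with a ribbed twist top, 52 mm across, 78 mm tall, origin under its centre; leave it alone
- tin: small aluminium tin with a shut hinged lid, 63 x 93 x 25 mm, origin under its centre; leave it alone
Mind the look-alikes: they are no part of the job. Leave any yellow look-alike of the part that bears pen2_center alone.

How it is judged:
By the outcome, as a careful person would: the job done as asked, in the order asked, and still so for the second after the job is handed in, with the robot touching nothing.
Of pen1, pen2, pen3, pen4 only 2 to 4 are there at a start; the rules pass over those that are not, and their reading is None.
At some moment in a run one of pen1, pen2, pen3, pen4 may be knocked a few centimetres aside while the robot is not near it.
It also fails if it takes over 210 s, if anything falls off the work surface, if the arm or the gripper's body presses on something with over 40 N, if the wrist force passes 120 N, or if a joint passes its speed limit or range.

## Working session

There is one attempt and no reset: what is moved stays moved. The work goes in short steps, Python scripts to look and compute and a shell command to move; the robot and the scene stay as the last step left them, time stands still between calls to the robot, and variables do not carry over. Pictures are saved under pics/ and viewed, at most 14 in all, crops included, and the job is handed in when it is done.

```bash
mkdir -p pics; ls; python3 - <<'E'
from plant import bot
import cv2
print(bot.get_obs())
for n in("scene","top"):
    im=bot.capture(n); cv2.imwrite(f"pics/{n}0.png",cv2.resize(im,None,fx=1.5,fy=1.5,interpolation=cv2.INTER_CUBIC)); 
    cv2.imwrite(f"{n}0_raw.png",im); print(n,bot.camera_params(n))
E
```

```text
pics
{'time': 0.0, 'joint_positions': array([-1.44100376e+00,  3.42708867e-01,  1.52502083e+00,  2.96179613e-05,
        1.27540809e+00, -1.45988645e-01]), 'dq': array([-3.59901620e-04,  7.23494634e-05,  9.32228403e-04, -4.05535835e-04,
       -9.55160825e-04,  1.57650726e-03]), 'tau': array([-4.32506258e-04, -4.31241131e+01, -2.44222981e+01,  7.19081727e-02,
        5.57168364e-02, -1.50578148e-04]), 'tool_pos': array([ 142.94189091, -504.76566459,  243.05081004]), 'tcp_rot': array([-3.14006808e+00, -2.52791911e-04,  2.75772376e-01]), 'contact_force': array([-0.63710349, -0.1241354 , -0.33181529]), 'moment': array([ 0.01286555,  0.07111409, -0.02904573]), 'finger_force': 0.0, 'grip_width': 91.38023444712795}
scene {'fovy': 55.07187524796388, 'cx': 254.31267187392615, 'cy': 191.45882095407183, 'camera_from_world': array([[ 2.64105444e-01,  9.64372806e-01,  1.52776334e-02,
        -1.54865197e+02],
       [ 7.67487138e-01, -2.00539801e-01, -6.08890204e-01,
        -3.36382945e+02],
       [-5.84133381e-01,  1.72536605e-01, -7.93107378e-01,
         1.54294956e+03],
       [ 0.00000000e+00,  0.00000000e+00,  0.00000000e+00,
         1.00000000e+00]])}
top {'fovy': 52.164517044181956, 'cx': 255.75319935701077, 'cy': 188.3024973136136, 'camera_from_world': array([[ 1.77284314e-03, -9.99988310e-01,  4.49863028e-03,
         1.41669986e+01],
       [-9.91606841e-01, -2.33952285e-03, -1.29268708e-01,
         4.85430016e+02],
       [ 1.29277721e-01, -4.23169943e-03, -9.91599397e-01,
         9.99675602e+02],
       [ 0.00000000e+00,  0.00000000e+00,  0.00000000e+00,
         1.00000000e+00]])}
```

View pics/top0.png

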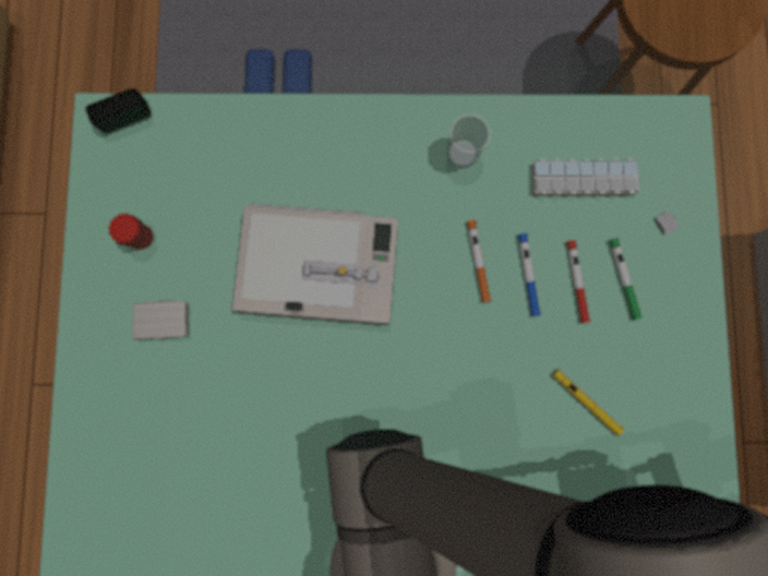

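View pics/scene0.png

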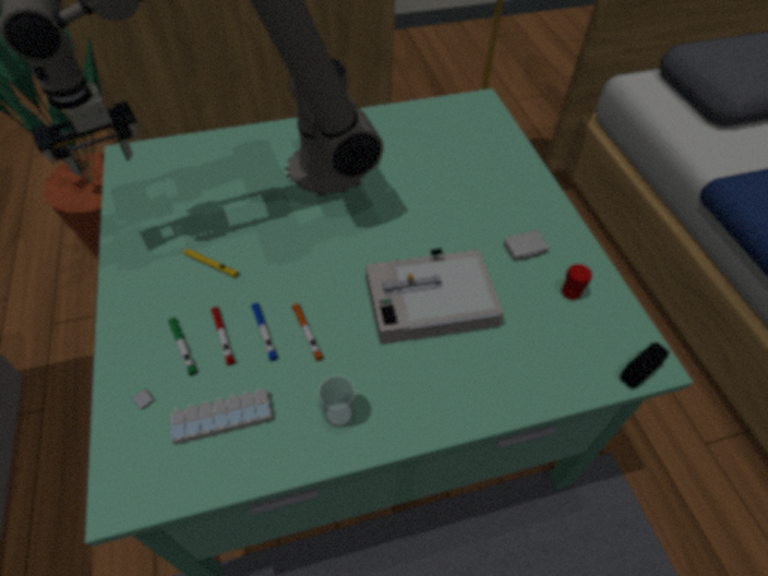

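The top view shows the box at (235–397, 205–323) with its pull at (293,306) and knob at (342,271). Four pens are present: orange (479,262), blue (530,275), red (579,281) and green (625,279). The yellow look-alike is at (588,402) and I'll leave it alone. Other confusable items are the black object at (118,110), the grey cube at (667,222), and the black label on the box deck at (383,237). I'll take one close crop next to check these and measure them.

```bash
cat > h.py <<'E'
import numpy as np, cv2
from plant import bot
def ray(cp,u,v):
    f=192/np.tan(np.radians(cp["fovy"])/2); T=cp["camera_from_world"]; R=T[:3,:3]
    return -R.T@T[:3,3], R.T@np.array([(u-cp["cx"])/f,(v-cp["cy"])/f,1])
def back(cp,u,v,z):
    c,d=ray(cp,u,v); return c+d*(z-c[2])/d[2]
def proj(cp,P):
    f=192/np.tan(np.radians(cp["fovy"])/2); T=cp["camera_from_world"]; q=T[:3,:3]@np.array(P)+T[:3,3]
    return f*q[0]/q[2]+cp["cx"], f*q[1]/q[2]+cp["cy"]
def avg(n,k=4): return np.mean([bot.capture(n).astype(float) for _ in range(k)],0).clip(0,255).astype(np.uint8)
def crop(im,x0,y0,x1,y1,s,name): cv2.imwrite("pics/"+name,cv2.resize(np.clip(im[y0:y1,x0:x1]*1.4,0,255).astype(np.uint8),None,fx=s,fy=s,interpolation=cv2.INTER_CUBIC))
E
python3 - <<'E'
from h import *
im=avg("top",6); cv2.imwrite("top_avg.png",im)
a=im[130:222,150:270]; b=im[140:222,300:435]
crop(im,150,130,270,220,6,"box1.png"); crop(im,300,140,432,220,6,"pens1.png")
# pens by colour: saturated cap + white barrel -> use saturation/brightness difference from table
bg=np.median(im[140:295,300:435].reshape(-1,3),0)
d=np.abs(im.astype(float)-bg).max(2)
cp=bot.camera_params("top")
for n,(x0,y0,x1,y1) in dict(orange=(305,142,334,208),blue=(338,150,366,216),red=(374,155,398,220),green=(402,152,432,218),yellow=(360,240,420,295)).items():
    m=(d[y0:y1,x0:x1]>28).astype(np.uint8)
    _,l,st,_=cv2.connectedComponentsWithStats(m,connectivity=8); k=1+np.argmax(st[1:,4]); 
    ys,xs=np.nonzero(l==k); r=cv2.minAreaRect(np.c_[xs+x0,ys+y0].astype(np.float32)); bx=cv2.boxPoints(r)
    W=[back(cp,*p,8.5) for p in bx]; c=back(cp,*r[0],8.5)
    e=[W[1]-W[0],W[2]-W[1]]; e.sort(key=np.linalg.norm)
    print(n,len(xs),c.round(1),[np.linalg.norm(v).round(0) for v in e],"axis yaw deg",np.degrees(np.arctan(e[1][1]/e[1][0])).round(1))
E
```

```text
orange 355 [ 528.5 -153.6    8.5] [np.float64(21.0), np.float64(153.0)] axis yaw deg 9.6
blue 318 [ 503.9 -243.4    8.5] [np.float64(22.0), np.float64(151.0)] axis yaw deg 8.0
red 399 [ 491.6 -331.4    8.5] [np.float64(23.0), np.float64(152.0)] axis yaw deg 7.4
green 407 [ 496.1 -415.6    8.5] [np.float64(23.0), np.float64(151.0)] axis yaw deg 13.8
yellow 471 [ 278.3 -339.9    8.5] [np.float64(21.0), np.float64(156.0)] axis yaw deg 46.6
```

View pics/box1.png

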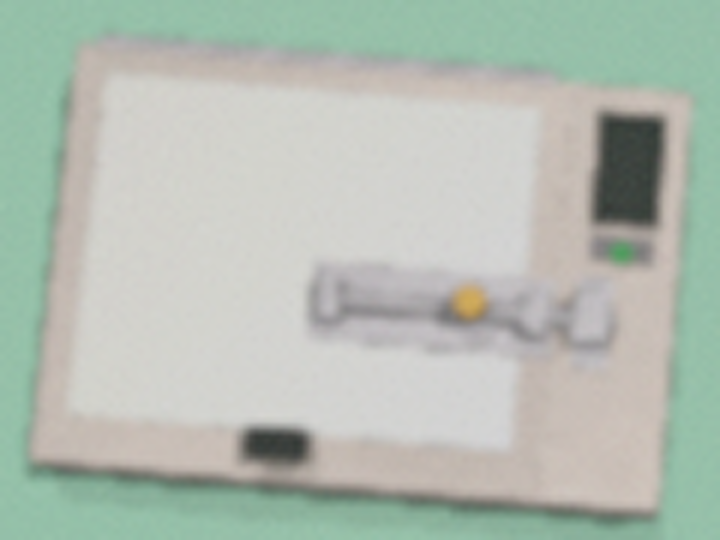

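View pics/pens1.png

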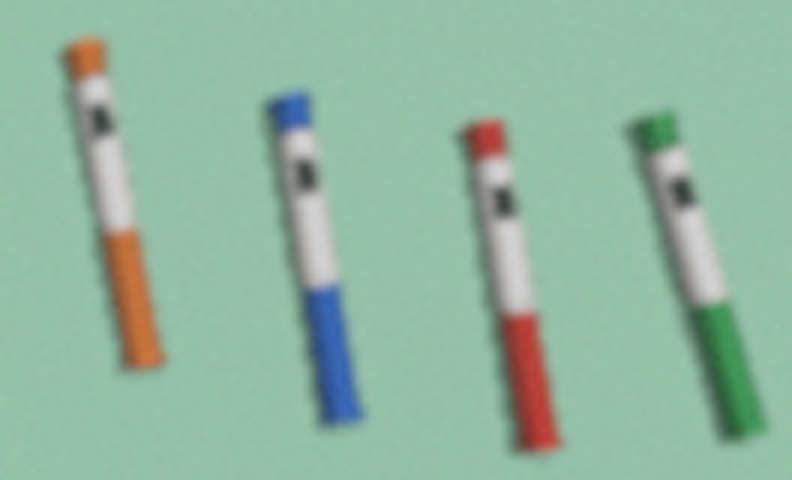

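```bash
python3 - <<'E'
from h import *
cp=bot.camera_params("top")
g=lambda x,y,z: back(cp,(x+.5)/6-.5+150,(y+.5)/6-.5+130,z)
H=g(275,441,85);K=g(469,300,89)
print("handle",H,"knob",K)
for n,p in dict(BL=(82,42),FL=(32,463),FR=(540,505),FRbox=(658,514),BRbox=(690,95),BR=(555,80)).items(): print(n,g(*p,54).round(1))
def yaw(a,b): 
    d=g(*b,54)-g(*a,54); return np.degrees(np.arctan2(d[1],d[0]))
print("front",yaw((540,505),(32,463))-90,"left",yaw((32,463),(82,42)),"right",yaw((658,514),(690,95)),"back",yaw((555,80),(82,42))-90)
d=H-K; print("HK yaw",np.degrees(np.arctan2(d[1],d[0])-np.arctan2(75,-65)),np.hypot(d[0],d[1]),np.hypot(65,75))
for th in (-5,-6,-4):
    t=np.radians(th); R=np.array([[np.cos(t),-np.sin(t)],[np.sin(t),np.cos(t)]])
    hin=H[:2]+R@[170,0]; ins=None
    print(th,"hinge",hin,"K pred",H[:2]+R@[65,-75], "fr lid corner-left",hin+R@[-184,109.5])
E
```

```text
handle [441.14051113 164.81355148  85.        ] knob [499.60782961  85.11089853  89.        ]
BL [618.2 257.2  54. ]
FL [434.4 272.6  54. ]
FR [417.   56.4  54. ]
FRbox [413.2   6.2  54. ]
BRbox [595.3  -7.6  54. ]
BR [601.8  51.2  54. ]
front -4.606871222840525 left -4.765776035414456 right -4.333661039414849 back -4.5359215060586
HK yaw -4.651801770699403 98.84806632745921 99.24716620639605
-5 hinge [610.49360981 149.99707521] K pred [499.3564858   84.43382584] fr lid corner-left [436.73733919 275.11705132]
-6 hinge [610.20923335 147.04371272] K pred [497.94479959  83.43005921] fr lid corner-left [438.66307133 275.17709751]
-4 hinge [610.72639968 152.95495094] K pred [500.75043887  85.46207692] fr lid corner-left [434.8129483  275.02340562]
```

```bash
for i in 1 2 3; do python3 -m pendant '[[[0.4,0.65,0],[0,0,-0.1],0],[[0.4,0.65,0],[0,0,-0.1],0],[[0.4,0.65,0],[0,0,-0.1],0],[[0.4,0.65,0],[0,0,-0.1],0],[[0.4,0.65,0],[0,0,-0.1],0],[[0.4,0.65,0],[0,0,-0.1],0],[[0.4,0.65,0],[0,0,-0.1],0],[[0.4,0.65,0],[0,0,-0.1],0],[[0.4,0.65,0],[0,0,-0.1],0],[[0.4,0.65,0],[0,0,-0.1],0]]'; done
python3 - <<'E'
from h import *
print(bot.get_obs()["tool_pos"],bot.get_obs()["tcp_rot"])
cp=bot.camera_params("wrist"); im=bot.capture("wrist"); print(cp)
crop(im,0,0,512,384,1.5,"w1.png"); print(proj(cp,[499.6,85.1,89]),proj(cp,[441,165,85]))
E
```

```text
time: 1.23
tool_pos: [263.4, -309.2, 243.9]
tcp_rot: [3.141, -0.0, 0.155]
contact_force: [0.1, 0.7, 0.0]
grip_width: 45.9
finger_force: 0.0
time: 2.07
tool_pos: [383.5, -114.1, 243.9]
tcp_rot: [3.141, -0.0, 0.035]
contact_force: [0.1, 0.8, -0.1]
grip_width: 45.9
finger_force: 0.0
time: 2.9
tool_pos: [503.4, 80.9, 243.8]
tcp_rot: [3.141, -0.0, -0.085]
contact_force: [-0.3, -0.3, -0.1]
grip_width: 46.1
finger_force: 0.0
[503.43430302  80.92810218 243.75851322] [ 3.14147750e+00 -5.65933641e-05 -8.46958559e-02]
{'fovy': 66.70543029934532, 'cx': 255.01785466102686, 'cy': 192.81528409868787, 'camera_from_world': array([[-8.46338879e-02, -9.96412106e-01, -1.39109033e-04,
         1.22959815e+02],
       [-9.52783496e-01,  8.08872722e-02,  2.92678765e-01,
         4.35378013e+02],
       [-2.91617413e-01,  2.49030826e-02, -9.56210814e-01,
         5.36142532e+02],
       [ 0.00000000e+00,  0.00000000e+00,  0.00000000e+00,
         1.00000000e+00]])}
(np.float64(251.09924005722203), np.float64(185.50930218619925)) (np.float64(185.4544051564377), np.float64(239.98754851768072))
```

View pics/w1.png

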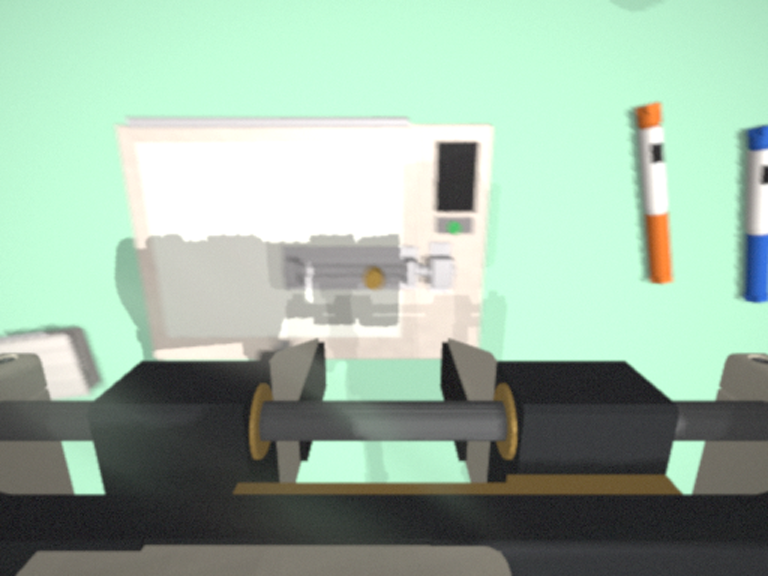

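The wrist view shows the knob at (373,277) in display pixels, within about 2 mm of the prediction. I'll descend and grip it.

```bash
python3 -m pendant '[[[-0.1,0.18,-0.6],[0,0,0.03],0],[[0,0,-0.6],[0,0,0],0],[[0,0,-0.6],[0,0,0],0],[[0,0,-0.6],[0,0,0],0],[[0,0,-0.6],[0,0,0],0],[[0,0,-0.6],[0,0,0],0],[[0,0,-0.6],[0,0,0],0],[[0,0,-0.4],[0,0,0],0],[[0,0,-0.4],[0,0,0],0],[[0,0,0],[0,0,0],0]]'
python3 -m pendant '[[[0,0,0],[0,0,0],-1],[[0,0,0],[0,0,0],-1],[[0,0,0],[0,0,0],-1],[[0,0,0],[0,0,0],-1],[[0,0,0],[0,0,0],-1],[[0,0,0],[0,0,0],-1],[[0,0,0],[0,0,0],-1],[[0,0,0],[0,0,0],-1],[[0,0,0],[0,0,0],-1],[[0,0,0],[0,0,0],-1]]'
```

```text
time: 3.78
tool_pos: [498.5, 85.1, 91.7]
tcp_rot: [3.141, 0.004, -0.081]
contact_force: [-0.4, 0.5, -0.2]
grip_width: 45.5
finger_force: 0.0
time: 4.62
tool_pos: [500.3, 85.3, 94.2]
tcp_rot: [-3.142, -0.001, -0.081]
contact_force: [-2.0, -0.2, 7.1]
grip_width: 12.7
finger_force: 30.0
```

```bash
python3 -m pendant '[[[0.01,0.15,0],[0,0,0],-1],[[0.01,0.15,0],[0,0,0],-1],[[0.01,0.15,0],[0,0,0],-1],[[0.01,0.15,0],[0,0,0],-1],[[0.01,0.15,0],[0,0,0],-1],[[0.01,0.15,0],[0,0,0],-1],[[0.01,0.15,0],[0,0,0],-1],[[0.02,0.12,0],[0,0,0],-1],[[0,0,0],[0,0,0],-1],[[0,0,0],[0,0,0],-1]]'
```

```text
time: 5.45
tool_pos: [503.2, 120.9, 94.2]
tcp_rot: [-3.141, -0.001, -0.08]
contact_force: [-0.4, 2.2, 5.1]
grip_width: 12.8
finger_force: 30.0
```

```bash
python3 -m pendant '[[[0,0,0],[0,0,0],0],[[0,0,0],[0,0,0],0],[[0,0,0.6],[0,0,0],0],[[0,0,0.6],[0,0,0],0],[[-0.5,0.36,0.1],[0,0,0],0],[[-0.5,0.36,0],[0,0,0],0],[[-0.5,0.36,0],[0,0,0],0],[[-0.57,0.36,0],[0,0,0],0],[[0,0.03,0],[0,0,0],0],[[0,0,0],[0,0,0],0]]'
python3 - <<'E'
from h import *
im=bot.capture("wrist"); cp=bot.camera_params("wrist"); print(proj(cp,[441,165,89]))
crop(im,0,0,512,384,1.5,"w2.png")
E
```

```text
time: 6.28
tool_pos: [440.1, 164.8, 132.6]
tcp_rot: [3.141, 0.0, -0.079]
contact_force: [-0.4, 0.6, 0.1]
grip_width: 45.9
finger_force: 0.0
(np.float64(253.7313641495605), np.float64(223.12897824558803))
```

View pics/w2.png

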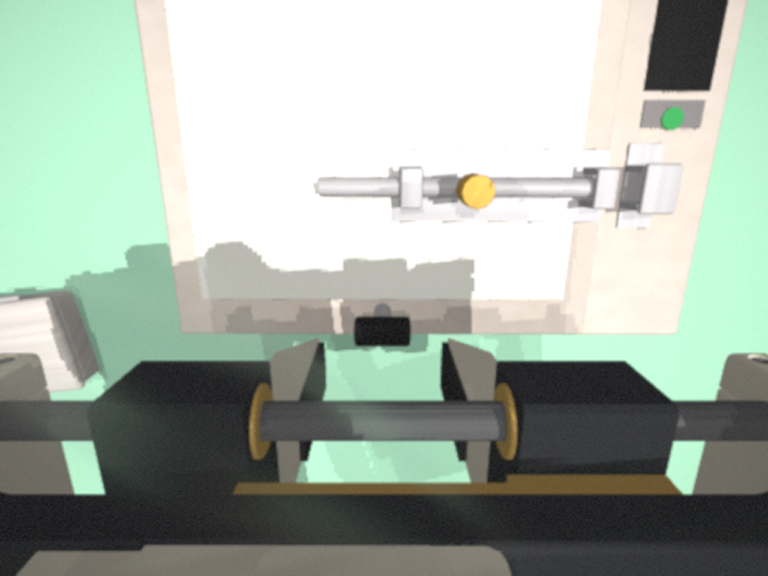

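The bolt is drawn and its rod is clear of the keeper. The pull at (382,331) sits centred between the jaws. I'll descend and grip it.

```bash
python3 -m pendant '[[[0.05,0,-0.3],[0,0,0],0],[[0,0,-0.3],[0,0,0],0],[[0,0,-0.3],[0,0,0],0],[[0,0,-0.3],[0,0,0],0],[[0,0,-0.3],[0,0,0],0],[[0,0,-0.22],[0,0,0],0],[[0,0,0],[0,0,0],0],[[0,0,0],[0,0,0],-1],[[0,0,0],[0,0,0],-1],[[0,0,0],[0,0,0],-1]]'
python3 -m pendant '[[[0,0,0],[0,0,0],-1],[[0,0,0],[0,0,0],-1],[[0,0,0],[0,0,0],-1],[[0,0,0],[0,0,0],-1],[[0,0,0],[0,0,0],-1],[[0,0,0],[0,0,0],-1],[[0,0,0],[0,0,0],-1],[[0,0,0],[0,0,0],-1],[[0,0,0],[0,0,0],-1],[[0,0,0],[0,0,0],-1]]'
python3 - <<'E'
import numpy as np
# arc shifts in pendant units: tool vertical, yaw -4.6deg
f=np.linspace(0,1.75,41); x=-170*np.cos(f)+34*np.sin(f); z=170*np.sin(f)+34*np.cos(f)
dx=np.diff(x);dz=np.diff(z); t=np.radians(-4.6)
for i in range(0,40,2): print(i,(dx[i:i+2].mean()*np.cos(t)/30).round(2),(dx[i:i+2].mean()*np.sin(t)/30).round(3),(dz[i:i+2].mean()/30).round(2))
print(x[-1]-x[0],z[-1]-z[0])
E
```

```text
time: 7.17
tool_pos: [442.4, 164.5, 81.6]
tcp_rot: [-3.141, -0.001, -0.081]
contact_force: [-0.4, -0.2, -0.1]
grip_width: 30.1
finger_force: 0.0
time: 8.0
tool_pos: [442.5, 165.0, 81.6]
tcp_rot: [-3.141, -0.001, -0.081]
contact_force: [-0.4, 4.8, 3.0]
grip_width: 25.4
finger_force: 30.0
0 0.06 -0.005 0.25
2 0.08 -0.007 0.24
4 0.1 -0.008 0.23
6 0.12 -0.01 0.22
8 0.14 -0.011 0.21
10 0.16 -0.013 0.2
12 0.17 -0.014 0.18
14 0.19 -0.015 0.17
16 0.2 -0.016 0.15
18 0.22 -0.017 0.13
20 0.23 -0.018 0.11
22 0.24 -0.019 0.09
24 0.24 -0.019 0.07
26 0.25 -0.02 0.05
28 0.25 -0.02 0.03
30 0.25 -0.02 0.0
32 0.25 -0.02 -0.02
34 0.25 -0.02 -0.04
36 0.24 -0.02 -0.06
38 0.24 -0.019 -0.08
233.7573516541275 127.21724507648653
```

```bash
python3 -m pendant '[[[0.06,-0.005,0.25],[0,0,0],-1],[[0.06,-0.005,0.25],[0,0,0],-1],[[0.08,-0.007,0.24],[0,0,0],-1],[[0.08,-0.007,0.24],[0,0,0],-1],[[0.1,-0.008,0.23],[0,0,0],-1],[[0.1,-0.008,0.23],[0,0,0],-1],[[0.12,-0.01,0.22],[0,0,0],-1],[[0.12,-0.01,0.22],[0,0,0],-1],[[0.14,-0.011,0.21],[0,0,0],-1],[[0.14,-0.011,0.21],[0,0,0],-1]]'
python3 -m pendant '[[[0.16,-0.013,0.2],[0,0,0],-1],[[0.16,-0.013,0.2],[0,0,0],-1],[[0.17,-0.014,0.18],[0,0,0],-1],[[0.17,-0.014,0.18],[0,0,0],-1],[[0.19,-0.015,0.17],[0,0,0],-1],[[0.19,-0.015,0.17],[0,0,0],-1],[[0.2,-0.016,0.15],[0,0,0],-1],[[0.2,-0.016,0.15],[0,0,0],-1],[[0.22,-0.017,0.13],[0,0,0],-1],[[0.22,-0.017,0.13],[0,0,0],-1]]'
```

```text
time: 8.83
tool_pos: [471.6, 162.6, 149.5]
tcp_rot: [-3.141, 0.002, -0.081]
contact_force: [2.5, 5.3, -8.7]
grip_width: 25.4
finger_force: 30.0
time: 9.67
tool_pos: [526.7, 158.1, 199.0]
tcp_rot: [-3.141, 0.006, -0.08]
contact_force: [-3.5, 5.4, -2.5]
grip_width: 25.5
finger_force: 30.0
```

```bash
python3 -m pendant '[[[0.23,-0.018,0.11],[0,0,0],-1],[[0.23,-0.018,0.11],[0,0,0],-1],[[0.24,-0.019,0.09],[0,0,0],-1],[[0.24,-0.019,0.09],[0,0,0],-1],[[0.24,-0.019,0.07],[0,0,0],-1],[[0.24,-0.019,0.07],[0,0,0],-1],[[0.25,-0.02,0.05],[0,0,0],-1],[[0.25,-0.02,0.05],[0,0,0],-1],[[0.25,-0.02,0.03],[0,0,0],-1],[[0.25,-0.02,0.03],[0,0,0],-1]]'
python3 -m pendant '[[[0.25,-0.02,0],[0,0,0],-1],[[0.25,-0.02,0],[0,0,0],-1],[[0.25,-0.02,-0.02],[0,0,0],-1],[[0.25,-0.02,-0.02],[0,0,0],-1],[[0.25,-0.02,-0.04],[0,0,0],-1],[[0.25,-0.02,-0.04],[0,0,0],-1],[[0.24,-0.02,-0.06],[0,0,0],-1],[[0.24,-0.02,-0.06],[0,0,0],-1],[[0.24,-0.019,-0.08],[0,0,0],-1],[[0.24,-0.019,-0.08],[0,0,0],-1]]'
```

```text
time: 10.5
tool_pos: [600.1, 152.1, 221.0]
tcp_rot: [-3.142, 0.003, -0.08]
contact_force: [-3.5, 3.1, 1.9]
grip_width: 25.7
finger_force: 30.0
time: 11.33
tool_pos: [675.5, 146.0, 209.8]
tcp_rot: [-3.141, -0.001, -0.08]
contact_force: [-1.7, 3.7, 4.1]
grip_width: 25.5
finger_force: 30.0
```

```bash
python3 -m pendant '[[[0,0,0],[0,0,0],0],[[0,0,0],[0,0,0],0],[[0,0,0],[0,0,0],0],[[0,0,0.6],[0,0,0],0],[[0,0,0.8],[0,0,0],0],[[0,0,0.8],[0,0,0],0],[[-0.5,0,0.5],[0,0,0],0],[[-0.8,0,0],[0,0,0],0],[[-0.8,0,0],[0,0,0],0],[[-0.8,0,0],[0,0,0],0]]'
python3 -m pendant '[[[-0.8,0.06,0],[0,0,0],0],[[-0.8,0.06,0],[0,0,0],0],[[-0.8,0.06,0],[0,0,0],0],[[-0.8,0.06,0],[0,0,0],0],[[-0.8,0.06,0],[0,0,0],0],[[-0.8,0.06,0],[0,0,0],0],[[-0.8,0.06,0],[0,0,0],0],[[0,0,0],[0,0,0],0],[[0,0,0],[0,0,0],0],[[0,0,0],[0,0,0],0]]'
python3 - <<'E'
from h import *
im=avg("wrist",3); cp=bot.camera_params("wrist"); np.save("cpw.npy",cp,allow_pickle=True); cv2.imwrite("wbox.png",im)
crop(im/1.4,0,0,512,384,1.55,"w3.png")
t=np.radians(-4.6);R=np.array([[np.cos(t),-np.sin(t)],[np.sin(t),np.cos(t)]])
ins=np.array([610.5+1,151.2])+R@[-92,0]; print("ins",ins)
for k in range(4): print([tuple(np.round(proj(cp,[*(ins+R@[s,(k-1.5)*46]),32]),1)) for s in(-56,0,56)])
E
```

```text
time: 12.17
tool_pos: [586.5, 145.3, 289.9]
tcp_rot: [3.141, 0.0, -0.081]
contact_force: [0.2, -0.6, -0.4]
grip_width: 45.8
finger_force: 0.0
time: 13.0
tool_pos: [420.4, 158.2, 290.2]
tcp_rot: [3.141, -0.001, -0.081]
contact_force: [0.8, -0.7, -0.4]
grip_width: 45.8
finger_force: 0.0
ins [519.79634318 158.57830104]
[(np.float64(299.8), np.float64(131.2)), (np.float64(301.8), np.float64(86.9)), (np.float64(303.9), np.float64(38.6))]
[(np.float64(265.6), np.float64(131.2)), (np.float64(266.1), np.float64(87.0)), (np.float64(266.5), np.float64(38.7))]
[(np.float64(231.4), np.float64(131.2)), (np.float64(230.3), np.float64(87.0)), (np.float64(229.2), np.float64(38.7))]
[(np.float64(197.2), np.float64(131.3)), (np.float64(194.6), np.float64(87.0)), (np.float64(191.8), np.float64(38.7))]
```

View pics/w3.png

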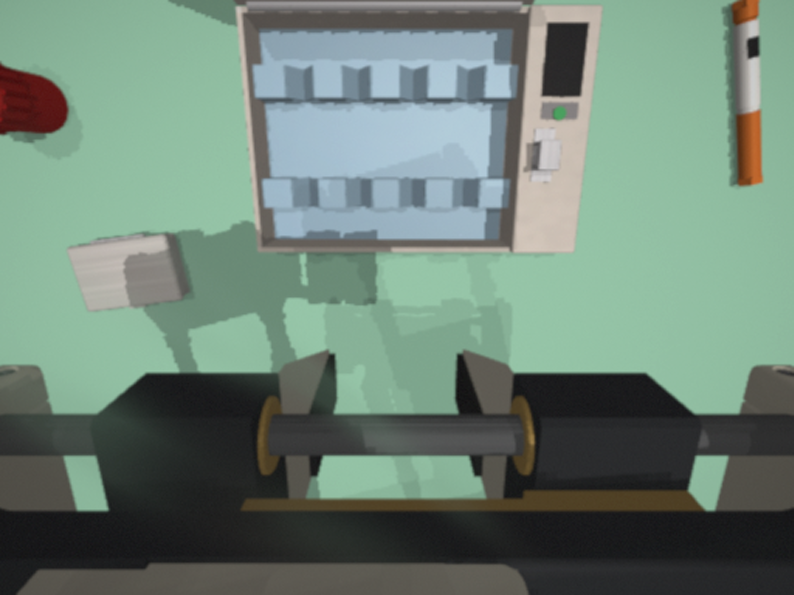

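```bash
python3 - <<'E'
from h import *
im=cv2.imread("wbox.png"); crop(im/1.4,162,30,340,150,4.4,"w3c.png")
E
```

```text
(no output)
```

View pics/w3c.png

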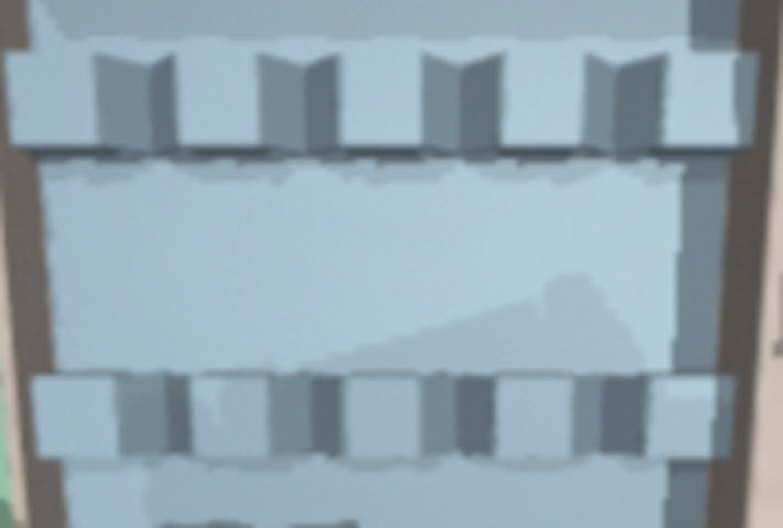

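```bash
python3 - <<'E'
from h import *
cp=np.load("cpw.npy",allow_pickle=True).item()
o=[]
for y,s,xs in((458,-56,(154.5,307.5,458.5,610.5)),(148,32,(137.5,300,462.5,625)),(52,56,(134.5,298.5,463,627)),(375,-32,(153,306,458.5,610))):
    for k,x in enumerate(xs): o.append(((s,(1.5-k)*46),back(cp,(x+.5)/4.4-.5+162,(y+.5)/4.4-.5+30,32)[:2]))
A=np.array([a for a,_ in o]);B=np.array([b for _,b in o])
U,_,Vt=np.linalg.svd((A-A.mean(0)).T@(B-B.mean(0))); R=Vt.T@U.T
t=B.mean(0)-R@A.mean(0); print("ins",t,"yaw",np.degrees(np.arctan2(R[1,0],R[0,0]))); print((B-A@R.T-t).round(1).tolist())
for k in range(4): print("cradle y",(1.5-k)*46,(t+R@[0,(1.5-k)*46]).round(1))
E
```

```text
ins [516.55910501 158.65345088] yaw -4.701399977161129
[[-0.0, 0.9], [-0.1, 0.1], [-0.0, -0.2], [-0.1, -0.8], [-0.6, 0.8], [-0.6, 0.3], [-0.6, -0.3], [-0.6, -0.8], [0.1, 0.0], [0.1, 0.0], [0.2, -0.2], [0.2, -0.2], [0.5, -0.1], [0.5, -0.1], [0.6, 0.0], [0.6, 0.5]]
cradle y 69.0 [522.2 227.4]
cradle y 23.0 [518.4 181.6]
cradle y -23.0 [514.7 135.7]
cradle y -69.0 [510.9  89.9]
```

```bash
cat >> h.py <<'E'
def pens():
    im=avg("top",2); cp=bot.camera_params("top"); bg=np.median(im[140:295,300:435].reshape(-1,3),0)
    hsv=cv2.cvtColor(im,cv2.COLOR_BGR2HSV); d=np.abs(im.astype(float)-bg).max(2)
    m=(d>28).astype(np.uint8); m[:,:270]=0; m[:125]=0
    _,l,st,_=cv2.connectedComponentsWithStats(m,connectivity=8)
    for k in range(1,len(st)):
        if not 250<st[k,4]<550: continue
        ys,xs=np.nonzero(l==k); r=cv2.minAreaRect(np.c_[xs,ys].astype(np.float32)); W=[back(cp,*p,8.5) for p in cv2.boxPoints(r)]
        e=sorted([W[1]-W[0],W[2]-W[1]],key=np.linalg.norm); px=im[ys,xs].astype(int); s=px.max(1)-px.min(1); c=px[np.argsort(-s)[:60]].mean(0).astype(int)
        print("bgr",c,back(cp,*r[0],8.5).round(1)[:2],"LxW",np.linalg.norm(e[1]).round(),np.linalg.norm(e[0]).round(),"yaw",np.arctan(e[1][1]/e[1][0]).round(3))
E
python3 -c "
from h import *
pens()"
```

```text
bgr [ 51  93 153] [ 528.2 -153.7] LxW 154.0 21.0 yaw 0.168
bgr [140  83  47] [ 503.7 -243.4] LxW 152.0 22.0 yaw 0.139
bgr [ 72 119  54] [ 496.1 -415.6] LxW 151.0 24.0 yaw 0.239
bgr [ 48  55 145] [ 491.4 -331.4] LxW 152.0 23.0 yaw 0.132
bgr [ 40 145 165] [ 278.2 -339.8] LxW 156.0 22.0 yaw 0.813
```

```bash
python3 -m pendant '[[[0.36,-1,-0.4],[0,0,0.2],0.2],[[0.36,-1,-0.4],[0,0,0.2],0.2],[[0.36,-1,-0.4],[0,0,0.2],0.2],[[0.36,-1,-0.4],[0,0,0.2],0.2],[[0.36,-1,-0.4],[0,0,0.2],0.2],[[0.36,-1,-0.4],[0,0,0.2],0.2],[[0.36,-1,-0.4],[0,0,0.2],0.2],[[0.36,-1,-0.4],[0,0,0.2],0.2],[[0.36,-1,-0.4],[0,0,0.2],0.2],[[0.36,-1,-0.4],[0,0,0.2],0.2]]'
```

```text
time: 14.08
tool_pos: [528.4, -143.6, 168.9]
tcp_rot: [-3.141, 0.0, 0.16]
contact_force: [0.6, -0.4, 0.3]
grip_width: 54.5
finger_force: 0.0
```

```bash
python3 -m pendant '[[[0,-0.2,-0.7],[0,0,0.06],0.2],[[0,-0.13,-0.7],[0,0,0],0.2],[[0,0,-0.7],[0,0,0],0.2],[[0,0,-0.7],[0,0,0],0.2],[[0,0,-0.7],[0,0,0],0.2],[[0,0,-0.6],[0,0,0],0.2],[[0,0,-0.4],[0,0,0],0.2],[[0,0,-0.3],[0,0,0],0.2],[[0,0,-0.16],[0,0,0],0.2],[[0,0,0],[0,0,0],0.2]]'
python3 -m pendant '[[[0,0,0],[0,0,0],-1],[[0,0,0],[0,0,0],-1],[[0,0,0],[0,0,0],-1],[[0,0,0],[0,0,0],-1],[[0,0,0],[0,0,0],-1],[[0,0,0],[0,0,0],-1],[[0,0,0],[0,0,0],-1],[[0,0,0],[0,0,0],-1],[[0,0,0],[0,0,0],-1],[[0,0,0],[0,0,0],-1]]'
```

```text
time: 14.92
tool_pos: [527.6, -151.5, 20.1]
tcp_rot: [-3.141, 0.001, 0.166]
contact_force: [-0.4, -0.2, 0.8]
grip_width: 55.3
finger_force: 0.0
time: 15.75
tool_pos: [528.0, -151.6, 21.4]
tcp_rot: [3.141, -0.0, 0.167]
contact_force: [-1.3, -0.6, 4.0]
grip_width: 15.8
finger_force: 30.0
```

```bash
python3 -m pendant '[[[0,0,0.5],[0,0,0],-1],[[0,0,0.9],[0,0,0],-1],[[0,0.3,0.9],[0,0,-0.1],-1],[[-0.05,0.6,0.9],[0,0,-0.2],-1],[[-0.1,0.9,0.4],[0,0,-0.3],-1],[[-0.1,0.9,0],[0,0,-0.3],-1],[[-0.1,0.9,0],[0,0,-0.3],-1],[[-0.1,0.9,0],[0,0,-0.3],-1],[[-0.1,0.9,0],[0,0,-0.3],-1],[[-0.02,0.9,0],[0,0,-0.27],-1]]'
python3 -m pendant '[[[0,0.7,0],[0,0,0],-1],[[0,0.5,0],[0,0,0],-1],[[0,0.3,0],[0,0,0],-1],[[0,0.15,0],[0,0,0],-1],[[0,0,0],[0,0,0],-1],[[0,0,-0.4],[0,0,0],-1],[[0,0,-0.4],[0,0,0],-1],[[0,0,0],[0,0,0],-1],[[0,0,0],[0,0,0],-1],[[0,0,0],[0,0,0],-1]]'
```

```text
time: 16.58
tool_pos: [509.9, 38.8, 128.9]
tcp_rot: [3.142, 0.001, -0.084]
contact_force: [1.2, 0.2, 0.2]
grip_width: 16.1
finger_force: 30.0
time: 17.42
tool_pos: [511.1, 86.3, 105.6]
tcp_rot: [3.141, -0.0, -0.083]
contact_force: [0.8, 0.6, 0.1]
grip_width: 16.1
finger_force: 30.0
```

```bash
python3 -m pendant '[[[0,0.12,-0.4],[0,0,0],-1],[[0,0,-0.4],[0,0,0],-1],[[0,0,0],[0,0,0],-1],[[0,0,0],[0,0,0],-1],[[0,0,0],[0,0,0],-1],[[0,0,0],[0,0,0],-1],[[0,0,0],[0,0,0],-1],[[0,0,0],[0,0,0],-1],[[0,0,0],[0,0,0],-1],[[0,0,0],[0,0,0],-1]]'
python3 - <<'E'
from h import *
im=avg("wrist",2); o=bot.get_obs(); print(o["tool_pos"],o["tcp_rot"])
cp=bot.camera_params("wrist")
crop(im/1.4,150,120,350,270,4,"w4.png")
t=-.082; R=np.array([[np.cos(t),-np.sin(t)],[np.sin(t),np.cos(t)]])
for s,z in((75,o["tool_pos"][2]-12.9),): 
  p=proj(cp,[*(o["tool_pos"][:2]+R@[s,0]),z]); print("pen end px",[(p[0]-150)*4,(p[1]-120)*4])
for s in(32,56): 
  for w in(-11,0,11):
    p=proj(cp,[*(np.array([511,89.9])+R@[s,w]),32]); print("groove",s,w,[round((p[0]-150)*4),round((p[1]-120)*4)])
E
```

```text
time: 18.25
tool_pos: [510.9, 90.6, 81.3]
tcp_rot: [3.142, -0.0, -0.082]
contact_force: [0.6, -0.0, 0.5]
grip_width: 16.1
finger_force: 30.0
[510.78880793  90.57266732  81.1851369 ] [ 3.14152195e+00 -3.46755467e-05 -8.18267540e-02]
pen end px [np.float64(417.6338168369134), np.float64(-37.53138959335041)]
groove 32 -11 [488, 222]
groove 32 0 [422, 222]
groove 32 11 [357, 222]
groove 56 -11 [490, 78]
groove 56 0 [422, 77]
groove 56 11 [354, 77]
```

View pics/w4.png

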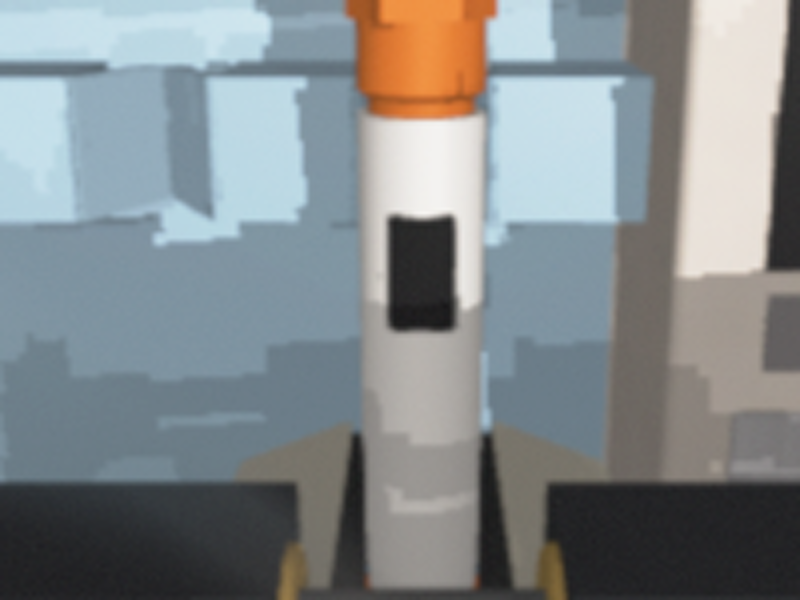

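```bash
python3 -m pendant '[[[0,-0.02,-0.25],[0,0,0],-1],[[0,0,-0.25],[0,0,0],-1],[[0,0,-0.2],[0,0,0],-1],[[0,0,-0.2],[0,0,0],-1],[[0,0,-0.15],[0,0,0],-1],[[0,0,-0.1],[0,0,0],-1],[[0,0,-0.05],[0,0,0],-1],[[0,0,0],[0,0,0],-1],[[0,0,0],[0,0,0],-1],[[0,0,0],[0,0,0],-1]]'
python3 -m pendant '[[[0,0,-0.03],[0,0,0],-1],[[0,0,-0.03],[0,0,0],-1],[[0,0,0],[0,0,0],-1],[[0,0,0],[0,0,0],-1],[[0,0,0],[0,0,0],-1],[[0,0,0],[0,0,0],-1],[[0,0,0],[0,0,0],-1],[[0,0,0],[0,0,0],-1],[[0,0,0],[0,0,0],-1],[[0,0,0],[0,0,0],-1]]'
```

```text
time: 19.18
tool_pos: [511.0, 90.0, 45.4]
tcp_rot: [3.142, -0.001, -0.082]
contact_force: [0.1, 0.1, -0.1]
grip_width: 16.5
finger_force: 30.0
time: 20.02
tool_pos: [510.8, 90.0, 43.3]
tcp_rot: [3.142, -0.0, -0.082]
contact_force: [1.6, 0.3, 0.4]
grip_width: 16.3
finger_force: 30.0
```

```bash
python3 -m pendant '[[[0,0,-0.03],[0,0,0],-1],[[0,0,0],[0,0,0],-1],[[0,0,0],[0,0,0],-1],[[0,0,0],[0,0,0],-1],[[0,0,0],[0,0,0],-1],[[0,0,0],[0,0,0],-1],[[0,0,0],[0,0,0],-1],[[0,0,0],[0,0,0],-1],[[0,0,0],[0,0,0],-1],[[0,0,0],[0,0,0],-1]]'
python3 -m pendant '[[[0,0,-0.03],[0,0,0],-1],[[0,0,0],[0,0,0],-1],[[0,0,0],[0,0,0],-1],[[0,0,0],[0,0,0],-1],[[0,0,0],[0,0,0],-1],[[0,0,0],[0,0,0],-1],[[0,0,0],[0,0,0],-1],[[0,0,0],[0,0,0],-1],[[0,0,0],[0,0,0],-1],[[0,0,0],[0,0,0],-1]]'
```

```text
time: 20.85
tool_pos: [510.9, 90.2, 42.8]
tcp_rot: [-3.141, -0.001, -0.082]
contact_force: [-0.9, 1.7, 5.4]
grip_width: 16.2
finger_force: 30.0
time: 21.68
tool_pos: [511.0, 90.2, 42.6]
tcp_rot: [-3.141, -0.001, -0.082]
contact_force: [-3.1, 1.7, 13.5]
grip_width: 16.0
finger_force: 30.0
```

```bash
python3 -m pendant '[[[0,0,0],[0,0,0],-0.43],[[0,0,0],[0,0,0],-0.43],[[0,0,0],[0,0,0],-0.43],[[0,0,0],[0,0,0],-0.43],[[0,0,0],[0,0,0],-0.43],[[0,0,0.3],[0,0,0],-0.43],[[0,0,0.5],[0,0,0],-0.43],[[0,0,0.6],[0,0,0],-0.43],[[0,0,0.9],[0,0,0],-0.43],[[0,0,0.5],[0,0,0],-0.43]]'
python3 - <<'E'
from h import *
pens()
im=bot.capture("wrist"); crop(im/1.4,100,60,400,285,2.6,"w5.png")
E
```

```text
time: 22.52
tool_pos: [511.6, 90.0, 128.3]
tcp_rot: [-3.141, -0.003, -0.082]
contact_force: [0.7, -0.3, -0.7]
grip_width: 26.1
finger_force: 0.0
bgr [140  83  48] [ 503.5 -243.4] LxW 153.0 22.0 yaw 0.139
bgr [ 72 119  54] [ 496.1 -415.6] LxW 151.0 24.0 yaw 0.239
bgr [ 48  55 144] [ 491.3 -331.2] LxW 152.0 23.0 yaw 0.136
bgr [ 40 145 164] [ 278.2 -339.8] LxW 156.0 22.0 yaw 0.813
```

View pics/w5.png

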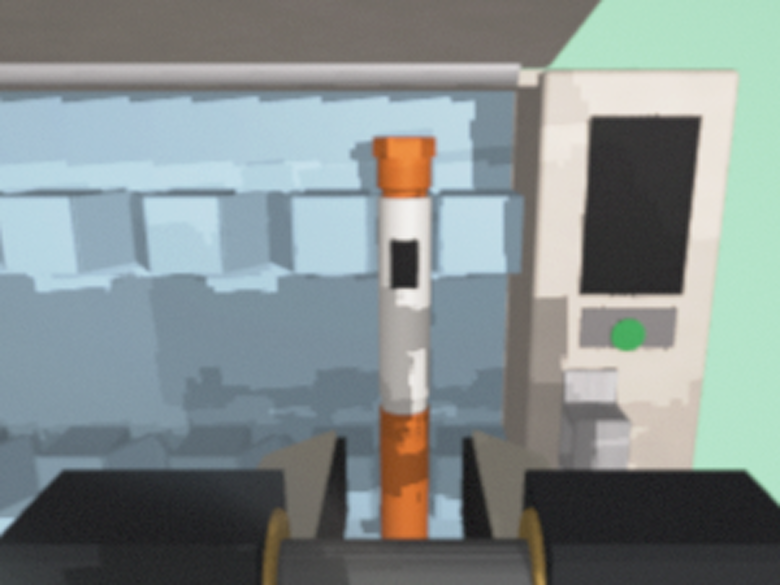

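```bash
python3 -m pendant '[[[-0.03,-1,0.3],[0,0,0.18],0.2],[[-0.03,-1,0],[0,0,0.18],0.2],[[-0.03,-1,0],[0,0,0.18],0.2],[[-0.03,-1,0],[0,0,0.18],0.2],[[-0.03,-1,0],[0,0,0.18],0.2],[[-0.03,-1,0],[0,0,0.18],0.2],[[-0.03,-1,0],[0,0,0.18],0.2],[[-0.03,-1,0],[0,0,0.18],0.2],[[-0.02,-1,0],[0,0,0.18],0.2],[[0,-1,0],[0,0,0.18],0.2]]'
python3 -m pendant '[[[0,-0.7,-0.3],[0,0,0.03],0.2],[[0,-0.38,-0.6],[0,0,0],0.2],[[0,0,-0.7],[0,0,0],0.2],[[0,0,-0.7],[0,0,0],0.2],[[0,0,-0.6],[0,0,0],0.2],[[0,0,-0.4],[0,0,0],0.2],[[0,0,-0.2],[0,0,0],0.2],[[0,0,0],[0,0,0],0.2],[[0,0,0],[0,0,0],0.2],[[0,0,0],[0,0,0],0.2]]'
```

```text
time: 23.5
tool_pos: [501.9, -211.1, 133.2]
tcp_rot: [-3.14, 0.002, 0.135]
contact_force: [0.7, 0.1, 0.4]
grip_width: 54.8
finger_force: 0.0
time: 24.33
tool_pos: [503.3, -242.6, 30.1]
tcp_rot: [3.141, -0.001, 0.138]
contact_force: [-0.6, -0.6, 0.9]
grip_width: 54.9
finger_force: 0.0
```

```bash
python3 -m pendant '[[[0.02,0,-0.15],[0,0,0],0.2],[[0,0,-0.15],[0,0,0],0.2],[[0,0,0],[0,0,0],0.2],[[0,0,0],[0,0,0],-1],[[0,0,0],[0,0,0],-1],[[0,0,0],[0,0,0],-1],[[0,0,0],[0,0,0],-1],[[0,0,0],[0,0,0],-1],[[0,0,0],[0,0,0],-1],[[0,0,0],[0,0,0],-1]]'
python3 -m pendant '[[[0,0,0],[0,0,0],-1],[[0,0,0],[0,0,0],-1],[[0,0,0],[0,0,0],-1],[[0,0,0],[0,0,0],-1],[[0,0,0],[0,0,0],-1],[[0,0,0],[0,0,0],-1],[[0,0,0],[0,0,0],-1],[[0,0,0],[0,0,0],-1],[[0,0,0],[0,0,0],-1],[[0,0,0],[0,0,0],-1]]'
```

```text
time: 25.17
tool_pos: [503.6, -242.5, 20.6]
tcp_rot: [3.141, -0.0, 0.138]
contact_force: [0.8, -0.2, 0.6]
grip_width: 16.2
finger_force: 30.0
time: 26.0
tool_pos: [503.7, -242.5, 20.6]
tcp_rot: [3.141, -0.0, 0.138]
contact_force: [0.3, -0.9, 1.9]
grip_width: 16.3
finger_force: 30.0
```

```bash
python3 -m pendant '[[[0,0,0.5],[0,0,0],-1],[[0,0,0.9],[0,0,0],-1],[[0,0.3,0.9],[0,0,0],-1],[[0.04,0.6,0.9],[0,0,-0.2],-1],[[0.05,1,0.4],[0,0,-0.2],-1],[[0.05,1,0],[0,0,-0.2],-1],[[0.05,1,0],[0,0,-0.2],-1],[[0.05,1,0],[0,0,-0.2],-1],[[0.05,1,0],[0,0,-0.2],-1],[[0.05,1,0],[0,0,-0.2],-1]]'
python3 -m pendant '[[[0,1,0],[0,0,-0.2],-1],[[0.03,1,0],[0,0,-0.2],-1],[[0,1,0],[0,0,-0.03],-1],[[0,1,0],[0,0,0],-1],[[0,0.8,0],[0,0,0],-1],[[0,0.5,0],[0,0,0],-1],[[0,0.3,0],[0,0,0],-1],[[0,0.1,-0.4],[0,0,0],-1],[[0,0,-0.4],[0,0,0],-1],[[0,0,-0.4],[0,0,0],-1]]'
```

```text
time: 26.83
tool_pos: [513.4, -33.9, 128.4]
tcp_rot: [-3.141, 0.0, -0.032]
contact_force: [0.4, -1.0, -0.8]
grip_width: 15.9
finger_force: 30.0
time: 27.67
tool_pos: [514.6, 135.6, 92.1]
tcp_rot: [3.141, -0.0, -0.081]
contact_force: [0.1, 0.6, 0.3]
grip_width: 16.1
finger_force: 30.0
```

```bash
python3 -m pendant '[[[0,0.005,-0.3],[0,0,0],-1],[[0,0,-0.3],[0,0,0],-1],[[0,0,-0.3],[0,0,0],-1],[[0,0,-0.25],[0,0,0],-1],[[0,0,-0.2],[0,0,0],-1],[[0,0,-0.15],[0,0,0],-1],[[0,0,-0.1],[0,0,0],-1],[[0,0,-0.05],[0,0,0],-1],[[0,0,0],[0,0,0],-1],[[0,0,0],[0,0,0],-1]]'
python3 -m pendant '[[[0,0,-0.03],[0,0,0],-1],[[0,0,0],[0,0,0],-1],[[0,0,0],[0,0,0],-1],[[0,0,0],[0,0,0],-1],[[0,0,0],[0,0,0],-1],[[0,0,0],[0,0,0],-1],[[0,0,0],[0,0,0],-1],[[0,0,0],[0,0,0],-1],[[0,0,0],[0,0,0],-1],[[0,0,0],[0,0,0],-1]]'
```

```text
time: 28.5
tool_pos: [514.9, 135.8, 43.3]
tcp_rot: [3.142, -0.0, -0.082]
contact_force: [0.0, 0.7, -0.4]
grip_width: 16.0
finger_force: 30.0
time: 29.33
tool_pos: [514.9, 135.8, 42.3]
tcp_rot: [-3.141, -0.001, -0.082]
contact_force: [0.1, 1.1, 2.1]
grip_width: 15.9
finger_force: 30.0
```

```bash
python3 -m pendant '[[[0,0,-0.03],[0,0,0],-1],[[0,0,0],[0,0,0],-1],[[0,0,0],[0,0,0],-1],[[0,0,0],[0,0,0],-1],[[0,0,0],[0,0,0],-1],[[0,0,0],[0,0,0],-1],[[0,0,0],[0,0,0],-1],[[0,0,0],[0,0,0],-1],[[0,0,0],[0,0,0],-1],[[0,0,0],[0,0,0],-1]]'
```

```text
time: 30.17
tool_pos: [515.0, 136.0, 41.9]
tcp_rot: [-3.141, -0.001, -0.082]
contact_force: [-0.8, 2.4, 7.6]
grip_width: 16.2
finger_force: 30.0
```

Blue has settled in groove 2 with about 7 N of contact force. I'll release it and locate the remaining pens again.

```bash
python3 -m pendant '[[[0,0,0],[0,0,0],-0.43],[[0,0,0],[0,0,0],-0.43],[[0,0,0],[0,0,0],-0.43],[[0,0,0],[0,0,0],-0.43],[[0,0,0],[0,0,0],-0.43],[[0,0,0.3],[0,0,0],-0.43],[[0,0,0.5],[0,0,0],-0.43],[[0,0,0.6],[0,0,0],-0.43],[[0,0,0.9],[0,0,0],-0.43],[[0,0,0.5],[0,0,0],-0.43]]'
python3 -c "
from h import *
pens()"
```

```text
time: 31.0
tool_pos: [515.5, 135.8, 128.1]
tcp_rot: [-3.141, -0.003, -0.082]
contact_force: [0.2, 1.1, -0.3]
grip_width: 26.3
finger_force: 0.0
bgr [ 71 119  54] [ 496.2 -415.7] LxW 151.0 24.0 yaw 0.241
bgr [ 48  56 144] [ 491.4 -331.6] LxW 152.0 23.0 yaw 0.129
bgr [ 40 145 164] [ 278.2 -339.8] LxW 156.0 22.0 yaw 0.813
```

```bash
python3 -m pendant '[[[-0.05,-1,0.3],[0,0,0.12],0.2],[[-0.05,-1,0],[0,0,0.12],0.2],[[-0.05,-1,0],[0,0,0.12],0.2],[[-0.05,-1,0],[0,0,0.12],0.2],[[-0.05,-1,0],[0,0,0.12],0.2],[[-0.05,-1,0],[0,0,0.12],0.2],[[-0.05,-1,0],[0,0,0.12],0.2],[[-0.05,-1,0],[0,0,0.12],0.2],[[-0.05,-1,0],[0,0,0.12],0.2],[[-0.05,-1,0],[0,0,0.12],0.2]]'
python3 -m pendant '[[[-0.05,-1,0],[0,0,0.12],0.2],[[-0.05,-1,0],[0,0,0.12],0.2],[[-0.05,-1,0],[0,0,0.12],0.2],[[-0.05,-1,0],[0,0,0.12],0.2],[[-0.05,-0.9,0],[0,0,0.1],0.2],[[-0.03,-0.5,-0.4],[0,0,0],0.2],[[0,-0.15,-0.6],[0,0,0],0.2],[[0,0,-0.6],[0,0,0],0.2],[[0,0,-0.6],[0,0,0],0.2],[[0,0,-0.6],[0,0,0],0.2]]'
```

```text
time: 31.93
tool_pos: [498.9, -165.6, 133.7]
tcp_rot: [-3.141, 0.001, 0.063]
contact_force: [1.1, -0.4, -0.7]
grip_width: 55.2
finger_force: 0.0
time: 32.77
tool_pos: [490.6, -330.6, 48.7]
tcp_rot: [-3.141, 0.001, 0.131]
contact_force: [0.8, -0.2, 0.1]
grip_width: 55.0
finger_force: 0.0
```

```bash
python3 -m pendant '[[[0.02,0,-0.3],[0,0,0],0.2],[[0,0,-0.3],[0,0,0],0.2],[[0,0,-0.2],[0,0,0],0.2],[[0,0,-0.1],[0,0,0],0.2],[[0,0,0],[0,0,0],0.2],[[0,0,0],[0,0,0],0.2],[[0,0,0],[0,0,0],0.2],[[0,0,0],[0,0,0],0.2],[[0,0,0],[0,0,0],0.2],[[0,0,0],[0,0,0],0.2]]'
```

```text
time: 33.6
tool_pos: [492.0, -330.9, 23.6]
tcp_rot: [3.141, -0.0, 0.132]
contact_force: [0.7, 0.5, -0.6]
grip_width: 55.3
finger_force: 0.0
```

```bash
python3 -m pendant '[[[0,0,-0.1],[0,0,0],0.2],[[0,0,0],[0,0,0],0.2],[[0,0,0],[0,0,0],-1],[[0,0,0],[0,0,0],-1],[[0,0,0],[0,0,0],-1],[[0,0,0],[0,0,0],-1],[[0,0,0],[0,0,0],-1],[[0,0,0],[0,0,0],-1],[[0,0,0],[0,0,0],-1],[[0,0,0],[0,0,0],-1]]'
python3 -m pendant '[[[0,0,0],[0,0,0],-1],[[0,0,0],[0,0,0],-1],[[0,0,0],[0,0,0],-1],[[0,0,0.5],[0,0,0],-1],[[0,0,0.9],[0,0,0],-1],[[0,0,0.9],[0,0,0],-1],[[0,0,0.9],[0,0,0],-1],[[0,0,0.4],[0,0,0],-1],[[0,0,0],[0,0,0],-1],[[0,0,0],[0,0,0],-1]]'
```

```text
time: 34.43
tool_pos: [491.9, -330.8, 20.3]
tcp_rot: [3.141, -0.0, 0.132]
contact_force: [0.7, -0.2, -0.7]
grip_width: 16.2
finger_force: 30.0
time: 35.27
tool_pos: [491.9, -330.7, 128.4]
tcp_rot: [3.141, -0.001, 0.132]
contact_force: [0.2, 1.2, -1.9]
grip_width: 16.2
finger_force: 30.0
```

```bash
python3 -m pendant '[[[0.06,1,0],[0,0,-0.12],-1],[[0.06,1,0],[0,0,-0.12],-1],[[0.06,1,0],[0,0,-0.12],-1],[[0.06,1,0],[0,0,-0.12],-1],[[0.06,1,0],[0,0,-0.12],-1],[[0.06,1,0],[0,0,-0.12],-1],[[0.06,1,0],[0,0,-0.12],-1],[[0.06,1,0],[0,0,-0.12],-1],[[0.06,1,0],[0,0,-0.12],-1],[[0.06,1,0],[0,0,-0.12],-1]]'
python3 -m pendant '[[[0.06,1,0],[0,0,-0.12],-1],[[0.06,1,0],[0,0,-0.12],-1],[[0.06,1,0],[0,0,-0.12],-1],[[0.06,1,0],[0,0,-0.12],-1],[[0.05,1,0],[0,0,-0.1],-1],[[0,1,0],[0,0,0],-1],[[0,0.6,0],[0,0,0],-1],[[0,0.35,-0.4],[0,0,0],-1],[[0,0.13,-0.4],[0,0,0],-1],[[0,0,-0.4],[0,0,0],-1]]'
python3 -m pendant '[[[0,0,-0.2],[0,0,0],-1],[[0,0,0],[0,0,0],-1],[[0,0,0],[0,0,0],-1],[[0,0,0],[0,0,0],-1],[[0,0,0],[0,0,0],-1],[[0,0,0],[0,0,0],-1],[[0,0,0],[0,0,0],-1],[[0,0,0],[0,0,0],-1],[[0,0,0],[0,0,0],-1],[[0,0,0],[0,0,0],-1]]'
```

```text
time: 36.1
tool_pos: [508.6, -29.1, 126.4]
tcp_rot: [-3.141, 0.004, -0.013]
contact_force: [0.3, -0.7, -0.7]
grip_width: 15.9
finger_force: 30.0
time: 36.93
tool_pos: [517.4, 182.2, 89.6]
tcp_rot: [3.141, 0.003, -0.08]
contact_force: [-0.3, 0.2, -0.3]
grip_width: 16.0
finger_force: 30.0
time: 37.77
tool_pos: [518.6, 181.6, 86.4]
tcp_rot: [3.142, -0.0, -0.082]
contact_force: [0.1, -0.2, -0.4]
grip_width: 16.0
finger_force: 30.0
```

```bash
python3 -m pendant '[[[0,0.005,-0.3],[0,0,0],-1],[[0,0,-0.3],[0,0,0],-1],[[0,0,-0.25],[0,0,0],-1],[[0,0,-0.2],[0,0,0],-1],[[0,0,-0.2],[0,0,0],-1],[[0,0,-0.12],[0,0,0],-1],[[0,0,-0.07],[0,0,0],-1],[[0,0,-0.03],[0,0,0],-1],[[0,0,0],[0,0,0],-1],[[0,0,0],[0,0,0],-1]]'
python3 -m pendant '[[[0,0,-0.04],[0,0,0],-1],[[0,0,0],[0,0,0],-1],[[0,0,0],[0,0,0],-1],[[0,0,0],[0,0,0],-1],[[0,0,0],[0,0,0],-1],[[0,0,0],[0,0,0],-1],[[0,0,0],[0,0,0],-1],[[0,0,0],[0,0,0],-1],[[0,0,0],[0,0,0],-1],[[0,0,0],[0,0,0],-1]]'
```

```text
time: 38.6
tool_pos: [518.8, 181.8, 42.4]
tcp_rot: [-3.142, -0.001, -0.082]
contact_force: [0.2, 0.0, -0.5]
grip_width: 15.9
finger_force: 30.0
time: 39.43
tool_pos: [519.0, 181.9, 41.6]
tcp_rot: [-3.141, -0.001, -0.082]
contact_force: [-1.3, 0.8, 4.9]
grip_width: 16.1
finger_force: 30.0
```

```bash
python3 -m pendant '[[[0,0,-0.02],[0,0,0],-1],[[0,0,0],[0,0,0],-1],[[0,0,0],[0,0,0],-1],[[0,0,0],[0,0,0],-1],[[0,0,0],[0,0,0],-0.43],[[0,0,0],[0,0,0],-0.43],[[0,0,0],[0,0,0],-0.43],[[0,0,0],[0,0,0],-0.43],[[0,0,0],[0,0,0],-0.43],[[0,0,0],[0,0,0],-0.43]]'
python3 -m pendant '[[[0,0,0.3],[0,0,0],-0.43],[[0,0,0.5],[0,0,0],-0.43],[[0,0,0.6],[0,0,0],-0.43],[[0,0,0.9],[0,0,0],-0.43],[[0,0,0.5],[0,0,0],-0.43],[[0,0,0],[0,0,0],-0.43],[[0,0,0],[0,0,0],-0.43],[[0,0,0],[0,0,0],-0.43],[[0,0,0],[0,0,0],-0.43],[[0,0,0],[0,0,0],-0.43]]'
python3 -c "
from h import *
pens()"
```

```text
time: 40.27
tool_pos: [518.5, 181.7, 40.1]
tcp_rot: [3.141, 0.0, -0.082]
contact_force: [-0.4, 0.4, 0.0]
grip_width: 26.2
finger_force: 0.0
time: 41.1
tool_pos: [518.0, 181.6, 123.3]
tcp_rot: [3.141, 0.002, -0.082]
contact_force: [0.7, -0.2, -0.5]
grip_width: 26.2
finger_force: 0.0
bgr [ 73 121  55] [ 496.1 -415.6] LxW 151.0 24.0 yaw 0.239
bgr [ 41 147 166] [ 278.2 -339.8] LxW 156.0 22.0 yaw 0.814
```

```bash
python3 -m pendant '[[[-0.04,-1,0.3],[0,0,0.14],0.2],[[-0.04,-1,0],[0,0,0.14],0.2],[[-0.04,-1,0],[0,0,0.14],0.2],[[-0.04,-1,0],[0,0,0.14],0.2],[[-0.04,-1,0],[0,0,0.14],0.2],[[-0.04,-1,0],[0,0,0.14],0.2],[[-0.04,-1,0],[0,0,0.14],0.2],[[-0.04,-1,0],[0,0,0.14],0.2],[[-0.04,-1,0],[0,0,0.14],0.2],[[-0.04,-1,0],[0,0,0.14],0.2]]'
python3 -m pendant '[[[-0.04,-1,0],[0,0,0.14],0.2],[[-0.04,-1,0],[0,0,0.14],0.2],[[-0.04,-1,0],[0,0,0.14],0.2],[[-0.04,-1,0],[0,0,0.14],0.2],[[-0.04,-1,0],[0,0,0.14],0.2],[[-0.04,-1,0],[0,0,0.14],0.2],[[-0.04,-1,0],[0,0,0.14],0.2],[[-0.03,-1,0],[0,0,0.14],0.2],[[-0.02,-0.8,0],[0,0,0.14],0.2],[[0,-0.6,0],[0,0,0.02],0.2]]'
python3 -m pendant '[[[0,-0.3,-0.3],[0,0,0],0.2],[[0,-0.15,-0.6],[0,0,0],0.2],[[0,0,-0.6],[0,0,0],0.2],[[0,0,-0.6],[0,0,0],0.2],[[0,0,-0.4],[0,0,0],0.2],[[0,0,-0.2],[0,0,0],0.2],[[0,0,0],[0,0,0],0.2],[[0,0,0],[0,0,0],0.2],[[0,0,0],[0,0,0],0.2],[[0,0,0],[0,0,0],0.2]]'
python3 - <<'E'
from h import *
im=bot.capture("wrist"); crop(im/1.4,50,30,450,330,2,"w6.png")
E
```

```text
time: 42.03
tool_pos: [506.2, -119.7, 133.0]
tcp_rot: [-3.141, 0.001, 0.087]
contact_force: [-0.5, 0.3, 0.6]
grip_width: 55.2
finger_force: 0.0
time: 42.87
tool_pos: [496.0, -402.5, 132.6]
tcp_rot: [-3.142, 0.0, 0.239]
contact_force: [-0.5, -0.4, 0.0]
grip_width: 55.0
finger_force: 0.0
time: 43.7
tool_pos: [497.3, -414.1, 53.6]
tcp_rot: [3.14, -0.001, 0.24]
contact_force: [-0.2, 0.3, -0.1]
grip_width: 54.9
finger_force: 0.0
```

View pics/w6.png

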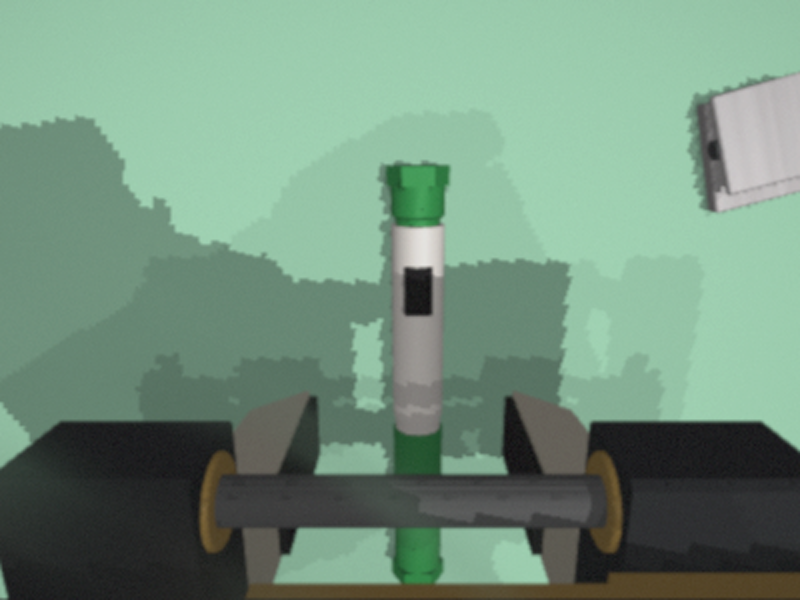

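The green pen lies straight between the jaws at column 418, so I'll descend and grip it.

```bash
python3 -m pendant '[[[-0.03,-0.03,-0.3],[0,0,0],0.2],[[0,0,-0.3],[0,0,0],0.2],[[0,0,-0.3],[0,0,0],0.2],[[0,0,-0.15],[0,0,0],0.2],[[0,0,-0.05],[0,0,0],0.2],[[0,0,0],[0,0,0],0.2],[[0,0,0],[0,0,0],0.2],[[0,0,0],[0,0,0],-1],[[0,0,0],[0,0,0],-1],[[0,0,0],[0,0,0],-1]]'
python3 -m pendant '[[[0,0,0],[0,0,0],-1],[[0,0,0],[0,0,0],-1],[[0,0,0],[0,0,0],-1],[[0,0,0],[0,0,0],-1],[[0,0,0],[0,0,0],-1],[[0,0,0],[0,0,0],-1],[[0,0,0],[0,0,0],-1],[[0,0,0],[0,0,0],-1],[[0,0,0],[0,0,0],-1],[[0,0,0],[0,0,0],-1]]'
```

```text
time: 44.58
tool_pos: [496.0, -414.8, 19.7]
tcp_rot: [3.141, -0.0, 0.24]
contact_force: [-0.1, 0.1, 0.1]
grip_width: 39.6
finger_force: 0.0
time: 45.42
tool_pos: [495.8, -414.7, 19.5]
tcp_rot: [3.141, -0.0, 0.24]
contact_force: [0.0, 1.1, 0.4]
grip_width: 16.1
finger_force: 30.0
```

```bash
python3 -m pendant '[[[0,0,0.5],[0,0,0],-1],[[0,0,0.9],[0,0,0],-1],[[0,0,0.9],[0,0,0],-1],[[0,0,0.9],[0,0,0],-1],[[0,0,0.4],[0,0,0],-1],[[0.05,1,0],[0,0,-0.15],-1],[[0.05,1,0],[0,0,-0.15],-1],[[0.05,1,0],[0,0,-0.15],-1],[[0.05,1,0],[0,0,-0.15],-1],[[0.05,1,0],[0,0,-0.15],-1]]'
python3 -m pendant '[[[0.05,1,0],[0,0,-0.15],-1],[[0.05,1,0],[0,0,-0.15],-1],[[0.05,1,0],[0,0,-0.15],-1],[[0.05,1,0],[0,0,-0.15],-1],[[0.05,1,0],[0,0,-0.15],-1],[[0.05,1,0],[0,0,-0.15],-1],[[0.05,1,0],[0,0,-0.15],-1],[[0.05,1,0],[0,0,-0.15],-1],[[0.05,1,0],[0,0,-0.15],-1],[[0.05,1,0],[0,0,-0.15],-1]]'
python3 -m pendant '[[[0.05,1,0],[0,0,-0.15],-1],[[0.05,1,0],[0,0,-0.15],-1],[[0.03,1,0],[0,0,-0.13],-1],[[0,1,0],[0,0,0],-1],[[0,1,0],[0,0,0],-1],[[0,0.7,0],[0,0,0],-1],[[0,0.45,0],[0,0,0],-1],[[0,0.26,-0.4],[0,0,0],-1],[[0,0,-0.4],[0,0,0],-1],[[0,0,-0.4],[0,0,0],-1]]'
python3 -m pendant '[[[0,0,-0.2],[0,0,0],-1],[[0,0,0],[0,0,0],-1],[[0,0,0],[0,0,0],-1],[[0,0,0],[0,0,0],-1],[[0,0,0],[0,0,0],-1],[[0,0,0],[0,0,0],-1],[[0,0,0],[0,0,0],-1],[[0,0,0],[0,0,0],-1],[[0,0,0],[0,0,0],-1],[[0,0,0],[0,0,0],-1]]'
```

```text
time: 46.25
tool_pos: [502.7, -263.0, 126.5]
tcp_rot: [-3.141, 0.001, 0.148]
contact_force: [0.1, -0.4, -0.9]
grip_width: 16.3
finger_force: 30.0
time: 47.08
tool_pos: [517.7, 36.9, 126.7]
tcp_rot: [3.142, 0.001, -0.031]
contact_force: [-0.5, -0.0, -0.1]
grip_width: 16.0
finger_force: 30.0
time: 47.92
tool_pos: [521.8, 227.4, 89.7]
tcp_rot: [3.141, 0.001, -0.081]
contact_force: [0.2, -0.2, -0.1]
grip_width: 15.7
finger_force: 30.0
time: 48.75
tool_pos: [522.2, 227.7, 85.4]
tcp_rot: [3.142, -0.0, -0.082]
contact_force: [0.4, -0.6, -0.9]
grip_width: 16.1
finger_force: 30.0
```

Descend 43.6 mm.

```bash
python3 -m pendant '[[[0,0,-0.3],[0,0,0],-1],[[0,0,-0.3],[0,0,0],-1],[[0,0,-0.25],[0,0,0],-1],[[0,0,-0.2],[0,0,0],-1],[[0,0,-0.2],[0,0,0],-1],[[0,0,-0.12],[0,0,0],-1],[[0,0,-0.05],[0,0,0],-1],[[0,0,-0.03],[0,0,0],-1],[[0,0,0],[0,0,0],-1],[[0,0,0],[0,0,0],-1]]'
python3 -m pendant '[[[0,0,-0.04],[0,0,0],-1],[[0,0,0],[0,0,0],-1],[[0,0,0],[0,0,0],-1],[[0,0,0],[0,0,0],-1],[[0,0,0],[0,0,0],-1],[[0,0,0],[0,0,0],-1],[[0,0,0],[0,0,0],-1],[[0,0,0],[0,0,0],-1],[[0,0,0],[0,0,0],-1],[[0,0,0],[0,0,0],-1]]'
```

```text
time: 49.58
tool_pos: [522.4, 227.7, 42.1]
tcp_rot: [-3.142, -0.001, -0.082]
contact_force: [-0.0, 0.2, 0.2]
grip_width: 16.2
finger_force: 30.0
time: 50.42
tool_pos: [522.4, 227.7, 40.8]
tcp_rot: [-3.141, -0.001, -0.082]
contact_force: [0.7, -0.8, 2.1]
grip_width: 16.0
finger_force: 30.0
```

```bash
python3 -m pendant '[[[0,0,-0.03],[0,0,0],-1],[[0,0,0],[0,0,0],-1],[[0,0,0],[0,0,0],-1],[[0,0,0],[0,0,0],-1],[[0,0,0],[0,0,0],-1],[[0,0,0],[0,0,0],-1],[[0,0,0],[0,0,0],-1],[[0,0,0],[0,0,0],-1],[[0,0,0],[0,0,0],-1],[[0,0,0],[0,0,0],-1]]'
python3 -m pendant '[[[0,0,0],[0,0,0],-0.43],[[0,0,0],[0,0,0],-0.43],[[0,0,0],[0,0,0],-0.43],[[0,0,0],[0,0,0],-0.43],[[0,0,0],[0,0,0],-0.43],[[0,0,0.3],[0,0,0],-0.43],[[0,0,0.5],[0,0,0],-0.43],[[0,0,0.6],[0,0,0],-0.43],[[0,0,0.9],[0,0,0],-0.43],[[0,0,0.5],[0,0,0],-0.43]]'
```

```text
time: 51.25
tool_pos: [522.4, 227.7, 40.7]
tcp_rot: [-3.141, -0.001, -0.082]
contact_force: [-0.8, -0.1, 9.6]
grip_width: 16.0
finger_force: 30.0
time: 52.08
tool_pos: [523.0, 227.9, 126.7]
tcp_rot: [-3.141, -0.003, -0.082]
contact_force: [0.7, -0.1, -0.6]
grip_width: 26.4
finger_force: 0.0
```

```bash
python3 -m pendant '[[[-0.34,-0.23,0.55],[0,0,0],0],[[-0.34,-0.23,0.55],[0,0,0],0],[[-0.34,-0.23,0.55],[0,0,0],0],[[-0.34,-0.23,0.55],[0,0,0],0],[[-0.34,-0.23,0.55],[0,0,0],0],[[-0.34,-0.23,0.55],[0,0,0],0],[[-0.34,-0.23,0.55],[0,0,0],0],[[-0.34,-0.23,0.55],[0,0,0],0],[[-0.34,-0.23,0.55],[0,0,0],0],[[-0.34,-0.23,0.55],[0,0,0],0]]'
python3 - <<'E'
from h import *
im=avg("wrist",2); crop(im/1.4,130,0,400,200,2.9,"w7.png")
cp=bot.camera_params("wrist"); print(proj(cp,[675.5,146,211])); pens()
E
```

```text
time: 52.92
tool_pos: [419.3, 158.3, 290.1]
tcp_rot: [-3.142, -0.0, -0.082]
contact_force: [0.8, -0.1, 0.5]
grip_width: 45.8
finger_force: 0.0
(np.float64(239.00693445208697), np.float64(-228.70110496311992))
bgr [ 40 144 164] [ 278.2 -339.8] LxW 156.0 22.0 yaw 0.814
```

View pics/w7.png

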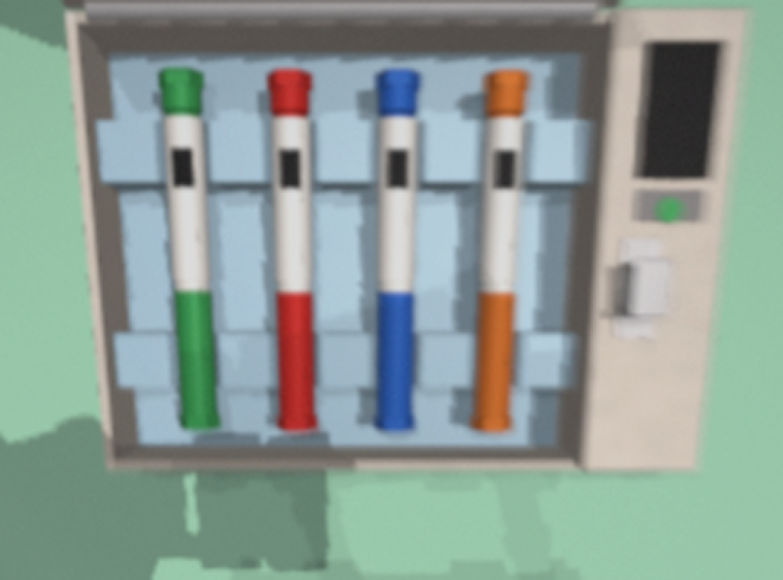

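```bash
python3 -m pendant '[[[0.85,-0.04,0],[0,0,0],0],[[0.85,-0.04,0],[0,0,0],0],[[0.85,-0.04,0],[0,0,0],0],[[0.85,-0.04,0],[0,0,0],0],[[0.85,-0.04,0],[0,0,0],0],[[0.85,-0.04,0],[0,0,0],0],[[0.85,-0.04,0],[0,0,0],0],[[0.85,-0.04,0],[0,0,0],0],[[0.85,-0.04,0],[0,0,0],0],[[0.85,-0.04,0],[0,0,0],0]]'
python3 -m pendant '[[[0,0,0],[0,0,0],0],[[0,0,0],[0,0,0],0],[[0,0,-0.3],[0,0,0],0],[[0,0,-0.4],[0,0,0],0],[[0,0,-0.4],[0,0,0],0],[[0,0,-0.4],[0,0,0],0],[[0,0,-0.4],[0,0,0],0],[[0,0,-0.4],[0,0,0],0],[[0,0,-0.2],[0,0,0],0],[[0,0,0],[0,0,0],0]]'
```

```text
time: 53.95
tool_pos: [676.4, 146.9, 286.4]
tcp_rot: [3.141, 0.003, -0.082]
contact_force: [-0.1, 0.2, 0.1]
grip_width: 45.7
finger_force: 0.0
time: 54.78
tool_pos: [673.5, 146.9, 212.0]
tcp_rot: [3.141, 0.003, -0.081]
contact_force: [0.5, -1.0, -0.8]
grip_width: 45.9
finger_force: 0.0
```

Adjust by (+1.5, −1, −2) mm, then grip.

```bash
python3 -m pendant '[[[0.04,-0.03,-0.06],[0,0,0],0],[[0,0,0],[0,0,0],0],[[0,0,0],[0,0,0],-1],[[0,0,0],[0,0,0],-1],[[0,0,0],[0,0,0],-1],[[0,0,0],[0,0,0],-1],[[0,0,0],[0,0,0],-1],[[0,0,0],[0,0,0],-1],[[0,0,0],[0,0,0],-1],[[0,0,0],[0,0,0],-1]]'
python3 -m pendant '[[[-0.24,0.019,0.08],[0,0,0],-1],[[-0.24,0.019,0.08],[0,0,0],-1],[[-0.24,0.02,0.06],[0,0,0],-1],[[-0.24,0.02,0.06],[0,0,0],-1],[[-0.25,0.02,0.04],[0,0,0],-1],[[-0.25,0.02,0.04],[0,0,0],-1],[[-0.25,0.02,0.02],[0,0,0],-1],[[-0.25,0.02,0.02],[0,0,0],-1],[[-0.25,0.02,0],[0,0,0],-1],[[-0.25,0.02,0],[0,0,0],-1]]'
```

```text
time: 55.62
tool_pos: [676.5, 145.9, 212.3]
tcp_rot: [-3.141, -0.001, -0.082]
contact_force: [-0.3, 0.9, 1.1]
grip_width: 25.5
finger_force: 30.0
time: 56.45
tool_pos: [601.6, 152.0, 223.6]
tcp_rot: [-3.141, 0.001, -0.082]
contact_force: [3.1, 3.3, -4.6]
grip_width: 25.6
finger_force: 30.0
```

```bash
python3 -m pendant '[[[-0.25,0.02,-0.03],[0,0,0],-1],[[-0.25,0.02,-0.03],[0,0,0],-1],[[-0.25,0.02,-0.05],[0,0,0],-1],[[-0.25,0.02,-0.05],[0,0,0],-1],[[-0.24,0.019,-0.07],[0,0,0],-1],[[-0.24,0.019,-0.07],[0,0,0],-1],[[-0.24,0.019,-0.09],[0,0,0],-1],[[-0.24,0.019,-0.09],[0,0,0],-1],[[-0.23,0.018,-0.11],[0,0,0],-1],[[-0.23,0.018,-0.11],[0,0,0],-1]]'
python3 -m pendant '[[[-0.22,0.017,-0.13],[0,0,0],-1],[[-0.22,0.017,-0.13],[0,0,0],-1],[[-0.2,0.016,-0.15],[0,0,0],-1],[[-0.2,0.016,-0.15],[0,0,0],-1],[[-0.19,0.015,-0.17],[0,0,0],-1],[[-0.19,0.015,-0.17],[0,0,0],-1],[[-0.17,0.014,-0.18],[0,0,0],-1],[[-0.17,0.014,-0.18],[0,0,0],-1],[[-0.16,0.013,-0.2],[0,0,0],-1],[[-0.16,0.013,-0.2],[0,0,0],-1]]'
```

```text
time: 57.28
tool_pos: [529.5, 157.8, 202.7]
tcp_rot: [-3.141, -0.001, -0.082]
contact_force: [5.5, 4.7, -4.5]
grip_width: 25.3
finger_force: 30.0
time: 58.12
tool_pos: [472.7, 162.5, 153.3]
tcp_rot: [-3.141, 0.0, -0.082]
contact_force: [2.0, 4.4, 1.1]
grip_width: 25.4
finger_force: 30.0
```

```bash
python3 -m pendant '[[[-0.14,0.011,-0.21],[0,0,0],-1],[[-0.14,0.011,-0.21],[0,0,0],-1],[[-0.12,0.01,-0.22],[0,0,0],-1],[[-0.12,0.01,-0.22],[0,0,0],-1],[[-0.1,0.008,-0.23],[0,0,0],-1],[[-0.1,0.008,-0.23],[0,0,0],-1],[[-0.08,0.007,-0.24],[0,0,0],-1],[[-0.08,0.007,-0.24],[0,0,0],-1],[[-0.06,0.005,-0.2],[0,0,0],-1],[[-0.06,0.005,-0.15],[0,0,0],-1]]'
python3 -m pendant '[[[0,0,-0.05],[0,0,0],-1],[[0,0,-0.05],[0,0,0],-1],[[0,0,0],[0,0,0],-1],[[0,0,0],[0,0,0],-1],[[0,0,0],[0,0,0],-1],[[0,0,0],[0,0,0],-1],[[0,0,0],[0,0,0],-1],[[0,0,0],[0,0,0],-1],[[0,0,0],[0,0,0],-1],[[0,0,0],[0,0,0],-1]]'
```

```text
time: 58.95
tool_pos: [443.2, 164.9, 88.6]
tcp_rot: [-3.141, -0.001, -0.082]
contact_force: [3.6, 5.3, 1.2]
grip_width: 25.5
finger_force: 30.0
time: 59.78
tool_pos: [442.5, 164.9, 85.5]
tcp_rot: [-3.141, 0.001, -0.082]
contact_force: [0.7, 7.8, -3.2]
grip_width: 25.5
finger_force: 30.0
```

Keep lowering until the lid bears on the box.

```bash
python3 -m pendant '[[[0,0,-0.05],[0,0,0],-1],[[0,0,-0.03],[0,0,0],-1],[[0,0,0],[0,0,0],-1],[[0,0,0],[0,0,0],-1],[[0,0,0],[0,0,0],-1],[[0,0,0],[0,0,0],-1],[[0,0,0],[0,0,0],-1],[[0,0,0],[0,0,0],-1],[[0,0,0],[0,0,0],-1],[[0,0,0],[0,0,0],-1]]'
python3 -m pendant '[[[0,0,-0.03],[0,0,0],-1],[[0,0,0],[0,0,0],-1],[[0,0,0],[0,0,0],-1],[[0,0,0],[0,0,0],-1],[[0,0,0],[0,0,0],-1],[[0,0,0],[0,0,0],-1],[[0,0,0],[0,0,0],-1],[[0,0,0],[0,0,0],-1],[[0,0,0],[0,0,0],-1],[[0,0,0],[0,0,0],-1]]'
```

```text
time: 60.62
tool_pos: [442.4, 165.0, 84.6]
tcp_rot: [-3.141, 0.001, -0.082]
contact_force: [-4.7, 6.1, 14.8]
grip_width: 25.5
finger_force: 30.0
time: 61.45
tool_pos: [442.4, 165.0, 84.5]
tcp_rot: [-3.141, 0.0, -0.082]
contact_force: [-7.1, 5.2, 23.7]
grip_width: 25.6
finger_force: 30.0
```

```bash
python3 -m pendant '[[[0,0,0.05],[0,0,0],0],[[0,0,0],[0,0,0],0],[[0,0,0],[0,0,0],0],[[0,0,0.6],[0,0,0],0],[[0,0,0.8],[0,0,0],0],[[0.4,-0.3,0.2],[0,0,0],0],[[0.6,-0.4,0],[0,0,0],0],[[0.6,-0.4,0],[0,0,0],0],[[0.4,-0.37,0],[0,0,0],0],[[0,0,0],[0,0,0],0]]'
python3 - <<'E'
from h import *
im=bot.capture("wrist"); crop(im/1.4,0,0,512,384,1.5,"w8.png")
cp=bot.camera_params("wrist"); print(np.array(proj(cp,[503.2,120.9,90]))*1.5)
E
```

```text
time: 62.28
tool_pos: [505.3, 118.2, 131.4]
tcp_rot: [3.141, -0.0, -0.084]
contact_force: [0.2, -0.6, 0.1]
grip_width: 45.8
finger_force: 0.0
[377.97322032 338.19585296]
```

View pics/w8.png

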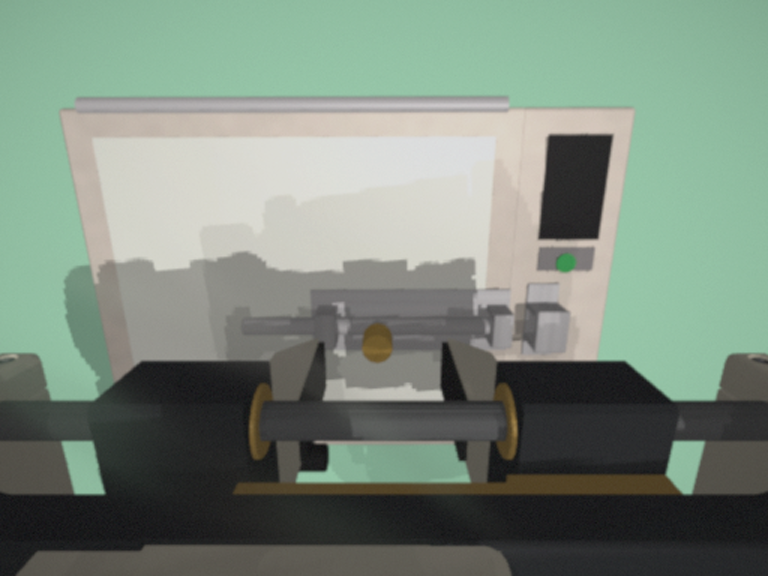

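The lid is shut and the knob is where expected, at (378,342). I'll grip it and shoot the bolt.

```bash
python3 -m pendant '[[[-0.08,0.08,-0.3],[0,0,0],0],[[0,0,-0.3],[0,0,0],0],[[0,0,-0.3],[0,0,0],0],[[0,0,-0.2],[0,0,0],0],[[0,0,-0.12],[0,0,0],0],[[0,0,0],[0,0,0],0],[[0,0,0],[0,0,0],0],[[0,0,0],[0,0,0],-1],[[0,0,0],[0,0,0],-1],[[0,0,0],[0,0,0],-1]]'
python3 -m pendant '[[[0,0,0],[0,0,0],-1],[[0,0,0],[0,0,0],-1],[[0,0,0],[0,0,0],-1],[[0,0,0],[0,0,0],-1],[[0,0,0],[0,0,0],-1],[[0,0,0],[0,0,0],-1],[[0,0,0],[0,0,0],-1],[[0,0,0],[0,0,0],-1],[[0,0,0],[0,0,0],-1],[[0,0,0],[0,0,0],-1]]'
python3 -m pendant '[[[-0.01,-0.15,0],[0,0,0],-1],[[-0.01,-0.15,0],[0,0,0],-1],[[-0.01,-0.15,0],[0,0,0],-1],[[-0.01,-0.15,0],[0,0,0],-1],[[-0.01,-0.15,0],[0,0,0],-1],[[-0.01,-0.15,0],[0,0,0],-1],[[-0.01,-0.15,0],[0,0,0],-1],[[-0.02,-0.12,0],[0,0,0],-1],[[0,0,0],[0,0,0],-1],[[0,0,0],[0,0,0],-1]]'
```

```text
time: 63.17
tool_pos: [501.4, 122.8, 95.6]
tcp_rot: [-3.142, -0.001, -0.082]
contact_force: [-0.7, 0.5, -0.4]
grip_width: 30.4
finger_force: 0.0
time: 64.0
tool_pos: [501.2, 121.4, 95.4]
tcp_rot: [3.139, 0.0, -0.081]
contact_force: [-0.3, -7.3, 2.7]
grip_width: 12.8
finger_force: 30.0
time: 64.83
tool_pos: [498.4, 86.9, 95.4]
tcp_rot: [3.141, 0.0, -0.082]
contact_force: [-3.1, -1.9, 6.1]
grip_width: 12.7
finger_force: 30.0
```

```bash
python3 -m pendant '[[[0,-0.05,0],[0,0,0],-1],[[0,-0.03,0],[0,0,0],-1],[[0,0,0],[0,0,0],-1],[[0,0,0],[0,0,0],-1],[[0,0,0],[0,0,0],-1],[[0,0,0],[0,0,0],-1],[[0,0,0],[0,0,0],-1],[[0,0,0],[0,0,0],-1],[[0,0,0],[0,0,0],-1],[[0,0,0],[0,0,0],-1]]'
```

```text
time: 65.67
tool_pos: [498.3, 85.2, 95.3]
tcp_rot: [3.141, 0.0, -0.082]
contact_force: [-3.4, 0.3, 6.3]
grip_width: 12.9
finger_force: 30.0
```

```bash
python3 -m pendant '[[[0,-0.04,0],[0,0,0],-1],[[0,-0.03,0],[0,0,0],-1],[[0,0,0],[0,0,0],-1],[[0,0,0],[0,0,0],-1],[[0,0,0],[0,0,0],-1],[[0,0,0],[0,0,0],-1],[[0,0,0],[0,0,0],-1],[[0,0,0],[0,0,0],-1],[[0,0,0],[0,0,0],-1],[[0,0,0],[0,0,0],-1]]'
```

```text
time: 66.5
tool_pos: [498.3, 84.9, 95.3]
tcp_rot: [-3.139, 0.0, -0.082]
contact_force: [-2.3, 11.0, 5.8]
grip_width: 12.9
finger_force: 30.0
```

```bash
python3 -m pendant '[[[0,0.03,0],[0,0,0],0],[[0,0,0],[0,0,0],0],[[0,0,0],[0,0,0],0],[[0,0,0],[0,0,0],0],[[0,0,0.5],[0,0,0],0],[[0,0,0.8],[0,0,0],0],[[0,0,0.9],[0,0,0],0],[[-0.5,0,0.9],[0,0,0],0],[[-0.6,0,0.9],[0,0,0],0],[[-0.6,0,0.5],[0,0,0],0]]'
python3 - <<'E'
from h import *
im=avg("wrist",2); crop(im/1.4,100,0,400,220,2.6,"w9.png")
E
```

```text
time: 67.33
tool_pos: [448.0, 83.7, 232.7]
tcp_rot: [3.142, -0.004, -0.082]
contact_force: [0.2, -0.2, 0.6]
grip_width: 46.2
finger_force: 0.0
```

View pics/w9.png

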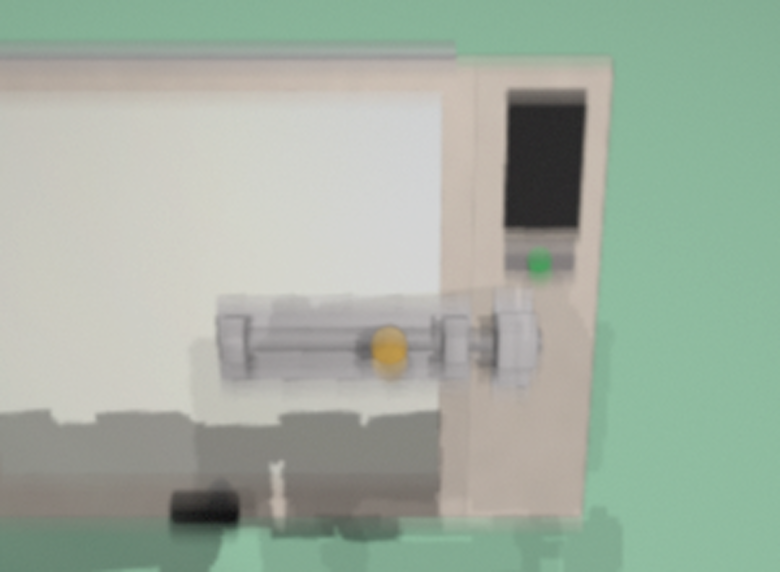

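The lid is shut, the rod is through the keeper at (515,340), the knob is at (388,346), and the robot is clear.

```bash
python3 -m pendant '[[[0,0,0],[0,0,0],0],[[0,0,0],[0,0,0],0],[[0,0,0],[0,0,0],0],[[0,0,0],[0,0,0],0],[[0,0,0],[0,0,0],0],[[0,0,0],[0,0,0],0],[[0,0,0],[0,0,0],0],[[0,0,0],[0,0,0],0],[[0,0,0],[0,0,0],0],[[0,0,0],[0,0,0],0]]'
python3 -c "
from plant import bot
print(bot.close_job())"
```

```text
time: 68.27
tool_pos: [447.5, 84.1, 230.3]
tcp_rot: [3.142, -0.0, -0.082]
contact_force: [-0.2, -0.2, -0.1]
grip_width: 45.8
finger_force: 0.0
the job is handed in; nothing more can be done
None
```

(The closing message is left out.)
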